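Pack the dry miniature tables in their tin and close it

ROBOT

A 6-joint arm with a two-finger parallel gripper is mounted at the origin on the work surface. World frame = base frame: x ahead of the robot, y to its left, z up, the work surface at z = 0. Lengths are in m, angles in rad, forces in N, time in s.
With the tool pointing down it reaches from about 0.425 to 0.925 m from the base axis. Payload 12.5 kg.
Tool frame: the origin (TCP) lies at the very end of the fingers, on their centre line; the grasp point (between the pads) lies 19 mm behind it (bot.hold_point_z is the distance from the TCP to the grasp point, in m); z points along the fingers, x is the direction in which the jaws open and shut, and the axes are right-handed (so a half turn about z gives the same grasp; the last joint's range is limited). The gripper opens to 85 mm and grips with 20 to 120 N. Pads are 22 mm wide; open, the fingers measure 114 mm over their backs; the gripper's body (76 mm by 85 mm) begins 54 mm behind the grasp point. The pads swing forward as they close: fully open they stand 13 mm farther back than shut.
Start: joints at [1.21, 0.491, 1.559, -0, 1.092, -0.106], TCP at [0.158, 0.605, 0.231] pointing down, gripper open.
Joint ranges: [-3.1, 3.1], [-0.84, 2.19], [0.05, 2.79], [-1.13, 4.28], [0.06, 2.93], [-2.69, 2.69]. Speed limits (rad/s): [2.22, 2.22, 2.79, 3.14, 3.14, 3.14].

INTERFACE

Orientations are given as a rotation vector (axis times angle).
In Python, from bench import bot gives the robot as it stands.
- The arm moves only by the tool send_rows, never from a script. Its argument "series" is a list of rows, each a list of 4 numbers: the shift along the world's x, y, z in m, then the turn about the world's z in degrees. In form: [[tx, ty, tz, spin], ...]. A call has 1 to 12 rows; each row is the pose to reach, as a shift and turn from the pose commanded when the call began; what a row does not reach only later rows make up. A row lasts 1/12 s, in which the tool goes at most 41.7 mm and 7.16 degrees, less where a joint would pass 70% of its speed; a pose out of reach is approached as far as the arm can. A call with a gripper value outside its range is refused whole. "claw" is the finger opening in m, from 0 to 0.0854, set as the call begins (left out, the last holds). The fingers move at their own pace and stop on an object; "squeeze" is the grip in N (left out, the last holds). Time passes only in rows, so rows that repeat a pose let the fingers close. It gives the time, the measured TCP pose, the force and the opening at its end, in the units of the state.
- bot.read_state(): the state, without advancing time (a new reading comes with each control period).
- bot.camera(name): name is "scene" or "side" or "wrist"; returns a dict with "image" (420x560x3 uint8, blue, green, red), "intrinsics" (3x3 intrinsics, pixels), "xyz" and "orientation" of the camera in the world; the wrist camera has in their place "mount" (4x4, takes a point from camera to tool coordinates, whose origin is the TCP and whose axes are the tool frame's). Camera axes: x right, y up, looking along -z (the intrinsics and any distortion apply to the point x, -y, -z); pixel columns grow to the right and rows downward; lengths in m; the calibration is good to about 2 mm. A picture is of the moment at which its call begins: read the wrist's pose just before it. There is no depth.
- bot.finish_job(): hands the job in, once; it reports no verdict.
Trained networks look in a picture, given as the dict that the camera call returned (one of the last four; its "shot" number tells which), for a name from the list of things; names that differ only in an ending like _2 or _b are one class to them, and where a whole thing is asked for, a point or a joint stands for the part that bears it (a point fixed in the world has none). Each returns a list of dicts, best first, with "p" (0 to 1); they miss things now and then, are a little off and sometimes report something else, mostly with a low value. They report only what shows in the picture. A call takes as long as a camera call. They do not tell look-alikes from the thing itself.
- bot.regions_of(picture, thing): "region" (420x560 bool, what is visible of it).
- bot.mark_of(picture, thing): "at" ([x, y, z] in m, in world coordinates, good to about 4 mm: a listed point, or the origin of a listed thing).
The state is a dict: "clock": time; "q": joint angles; "joint_vel": joint speeds; "joint_torque": joint torques, N m; "tool_pos": TCP position; "ee_rot": TCP orientation; "wrist_force": force on the tool from outside, world axes, zero at the start; "wrist_torque": the same for the moment, N m; "grip_width": finger opening in m.
Only numpy, scipy, OpenCV 4.12 (cv2) and the standard library are available. Lean on these libraries where they do the work, as an engineer would, in place of code of your own. Each camera call takes 0.05 s, during which the arm holds its last target.

TASK

The little pedestal tables on the mat are dry: take the lid off the round tin, pack every table into it upside down as they stand, in a single layer with the tops flat on the tin's floor, one in the middle and the others close around it. Then set the lid back on without letting it drop, so that it sits level and fully down on the rim all round. Leave the scraper, the calipers and the stain jar where they lie.

Things in the scene. Friction and masses are not known exactly. Their poses are not given: they have to be found in the camera images.
- tin_floor (a point): Round storage tin, slate blue outside, bright metal inside: 162 mm outer diameter, 66 mm high, loose on the desk, 0.45 kg. This point is the centre of its inside floor (3 mm above the desk), z up. Inside 156 mm in diameter, 63 mm deep from floor to rim, walls straight and 3 mm thick. At the start its lid is on it.
- tin_rim (a point): Centre of the tin's mouth, at the height of the rim's top edge, 63 mm above tin_floor.
- lid_knob (a point): Gripping point of the tin's loose lid, on its axis in the pale wooden knob, 22 mm above the flange's top face; z up along the axis. The knob is 26 mm in diameter from 10 to 30 mm above the flange's top, on a 16 mm neck. With the lid seated this point is 25 mm above tin_rim; with the lid standing on the desk on its plug it is 33 mm above the desk.
- lid_rim (a point): Centre of the underside of the lid's flange (166 mm diameter, 3 mm thick, slate blue), the face that rests on the tin's rim: it coincides with tin_rim when seated. 25 mm below lid_knob on the same axis.
- lid: The same round lid, about 0.16 kg; origin at the centre of its plug's underside, 33 mm below lid_knob, z up along the axis. The plug under the flange is 8 mm deep, 151 mm in diameter for its upper 2 mm, then tapering to 140 mm at the underside, so that it centres itself in the tin's mouth with about 2.5 mm of play all round.
- mat: Pale square drying mat, 260 x 260 x 2 mm, fixed to the desk; origin at the centre of its underside. The tables stand on it.
- scraper: Steel scraper with a brown wooden handle lying on the desk, about 165 mm long along its y axis, 50 mm wide, 16 mm high; origin near its middle. Not to be disturbed.
- calipers: Brass calipers lying on the desk, about 130 mm long along their y axis, 76 mm wide, 11 mm high; origin in the middle. Not to be disturbed.
- stain_jar: Closed amber glass jar with a steel cap, 52 mm diameter, 60 mm high; origin at the centre of its underside. Not to be disturbed.
- table1_mid (a point): Dark oak dollhouse pedestal table standing upside down, 0.03 kg; may be absent. 50 mm high: round top 48 mm diameter x 5 mm at the bottom, column about 13 mm thick, round foot 24 mm diameter x 8 mm at the upper end, to be gripped there: the foot's middle is 21 mm above this point. This point is on its axis half-way up, 25 mm above what it stands on; z points up, from top to foot.
- table2_mid (a point): Dark oak dollhouse pedestal table standing upside down, 0.03 kg; may be absent. 50 mm high: round top 48 mm diameter x 5 mm at the bottom, column about 13 mm thick, round foot 24 mm diameter x 8 mm at the upper end, to be gripped there: the foot's middle is 21 mm above this point. This point is on its axis half-way up, 25 mm above what it stands on; z points up, from top to foot.
- table3_mid (a point): Dark oak dollhouse pedestal table standing upside down, 0.03 kg; may be absent. 50 mm high: round top 48 mm diameter x 5 mm at the bottom, column about 13 mm thick, round foot 24 mm diameter x 8 mm at the upper end, to be gripped there: the foot's middle is 21 mm above this point. This point is on its axis half-way up, 25 mm above what it stands on; z points up, from top to foot.
- table4_mid (a point): Dark oak dollhouse pedestal table standing upside down, 0.03 kg; may be absent. 50 mm high: round top 48 mm diameter x 5 mm at the bottom, column about 13 mm thick, round foot 24 mm diameter x 8 mm at the upper end, to be gripped there: the foot's middle is 21 mm above this point. This point is on its axis half-way up, 25 mm above what it stands on; z points up, from top to foot.
- table5_mid (a point): Dark oak dollhouse pedestal table standing upside down, 0.03 kg; may be absent. 50 mm high: round top 48 mm diameter x 5 mm at the bottom, column about 13 mm thick, round foot 24 mm diameter x 8 mm at the upper end, to be gripped there: the foot's middle is 21 mm above this point. This point is on its axis half-way up, 25 mm above what it stands on; z points up, from top to foot.
- table6_mid (a point): Dark oak dollhouse pedestal table standing upside down, 0.03 kg; may be absent. 50 mm high: round top 48 mm diameter x 5 mm at the bottom, column about 13 mm thick, round foot 24 mm diameter x 8 mm at the upper end, to be gripped there: the foot's middle is 21 mm above this point. This point is on its axis half-way up, 25 mm above what it stands on; z points up, from top to foot.
- table7_mid (a point): Dark oak dollhouse pedestal table standing upside down, 0.03 kg; may be absent. 50 mm high: round top 48 mm diameter x 5 mm at the bottom, column about 13 mm thick, round foot 24 mm diameter x 8 mm at the upper end, to be gripped there: the foot's middle is 21 mm above this point. This point is on its axis half-way up, 25 mm above what it stands on; z points up, from top to foot.
There are look-alikes about, which are no part of the job. What is shaped like the part that bears table7_mid but purple is not meant.

How it is judged:
By the outcome, as a careful person would: the job done as asked, in the order asked, and still so for the second after the job is handed in, with the robot touching nothing.
Of table1, table2, table3, table4, table5, table6, table7 only 5 to 7 are there at a start; the rules pass over those that are not, and their reading is None.
At some moment in a run one of table1, table2, table3, table4, table5, table6, table7 may be knocked a few centimetres aside while the robot is not near it.
It also fails if it takes over 210 s, if anything falls off the work surface, if the arm or the gripper's body presses on something with over 40 N, if the wrist force passes 120 N, or if a joint passes its speed limit or range.

## Working session

There is one attempt and no reset: what is moved stays moved. The work goes in short steps, Python scripts to look and compute and a tool call to move; the robot and the scene stay as the last step left them, time stands still between calls to the robot, and variables do not carry over. Pictures are saved under pics/ and viewed, and the job is handed in when it is done.

Besides the shell and the picture viewer there is one more tool, called after "Call:" as name([rows], argument=value, ...), one row to a line, values as JSON. send_rows: Moves the arm, as the interface text tells. Its arguments: {"type":"object","properties":{"series":{"type":"array","items":{"type":"array","items":{"type":"number"}}},"claw":{"type":"number"},"squeeze":{"type":"number"}},"required":["series"]}

```bash
ls; mkdir -p pics
cat > h.py <<'E'
import numpy as np, cv2
from scipy.spatial.transform import Rotation as R
from bench import bot
def snap(name, fn=None):
    st=bot.read_state(); p=bot.camera(name)
    if fn: cv2.imwrite('pics/'+fn,p['image'])
    return st,p
E
python3 - <<'E'
from h import *
print(bot.read_state())
for n in ['scene','side','wrist']:
    st,p=snap(n,n+'0.png')
    print(n,{k:(v.tolist() if hasattr(v,'tolist') else v) for k,v in p.items() if k!='image'})
    if n!='wrist':
      for t in ['lid_knob','tin_floor','table1_mid','mat','scraper','calipers','stain_jar']:
        print(t,[(round(d['p'],2),np.round(d['at'],3).tolist()) for d in bot.mark_of(p,t)])
E
```

```text
pics
{'clock': 0.0, 'q': array([ 1.21038017e+00,  4.91561231e-01,  1.55946236e+00,  4.73924822e-05,
        1.09169203e+00, -1.05570589e-01]), 'joint_vel': array([-0.00053732, -0.00089248, -0.00111911, -0.00059768, -0.00215928,
        0.00223183]), 'joint_torque': array([ 2.16373832e-03, -6.18471122e+01, -2.61591607e+01, -1.02747467e-04,
        4.10646200e-03,  4.89709009e-05]), 'tool_pos': array([0.15742871, 0.60461193, 0.23072225]), 'ee_rot': array([ 2.48531123e+00,  1.92076882e+00, -1.53597908e-03]), 'wrist_force': array([0.04942196, 0.33616844, 0.47349754]), 'wrist_torque': array([0.02537409, 0.0484682 , 0.00294363]), 'grip_width': 0.08529697284836214}
scene {'intrinsics': [[491.59461042616556, 0.0, 278.3402879520937], [0.0, 491.59461042616556, 216.0685222105951], [0.0, 0.0, 1.0]], 'xyz': [1.1719924414712675, -0.0784365311500683, 0.8270491699668885], 'orientation': [0.4838666539692502, 0.47939534778870924, 1.4976434729053718], 'shot': 1}
lid_knob [(0.56, [0.57, 0.171, 0.09])]
tin_floor [(0.33, [0.774, -0.198, -0.0])]
table1_mid [(0.83, [0.535, -0.175, 0.028])]
mat [(0.98, [0.53
[... 501 characters left out ...]
067])]
tin_floor []
table1_mid [(0.73, [0.541, -0.177, 0.026])]
mat [(0.67, [0.537, -0.183, -0.0])]
scraper [(0.79, [0.772, -0.198, 0.001])]
calipers [(0.8, [0.779, 0.199, -0.001]), (0.58, [0.568, 0.173, 0.066])]
stain_jar [(0.9, [0.782, 0.003, 0.001])]
wrist {'intrinsics': [[308.8298964382965, 0.0, 284.2792304171754], [0.0, 308.8298964382965, 210.55837817088684], [0.0, 0.0, 1.0]], 'mount': [[0.9999999800629291, 0.00018486514635454728, -7.549183586391062e-05, 0.00021111372340798518], [0.0001566912812607502, -0.9608053337917369, -0.27722389147616705, -0.07113776664869571], [-0.0001237819938264209, 0.2772238741202223, -0.9608053436028502, -0.1416783404143416], [0.0, 0.0, 0.0, 1.0]], 'shot': 3}
```

View pics/scene0.png

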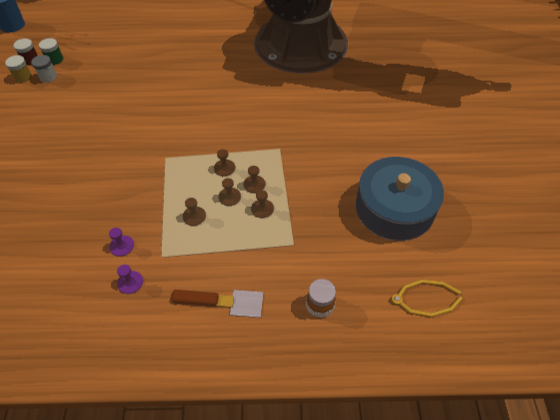

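View pics/side0.png

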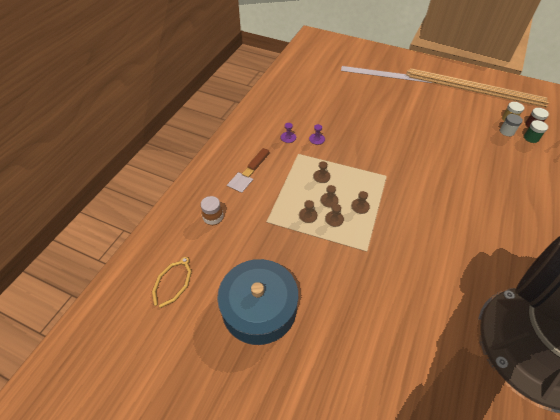

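View pics/wrist0.png

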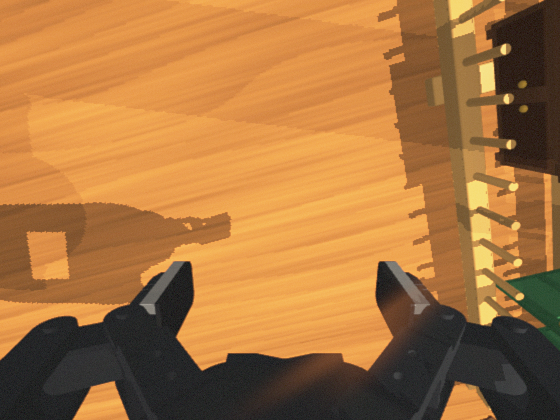

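Both views show five dark tables. In the scene picture they are at (224,162), (255,179), (229,191), (262,204) and (193,211). The look-alikes are the purple ones at (120,243) and (129,280), off the mat, and I'll leave those alone. The tin with its lid is at (400,195), and the jar, calipers and scraper are separate from it. Lid first.

Call:
send_rows([
  [0.028,-0.03,0,1.2],
  [0.056,-0.059,0,2.4],
  [0.085,-0.089,0,3.6],
  [0.113,-0.119,0,4.8],
  [0.141,-0.148,0,6],
  [0.17,-0.178,0,7.2],
  [0.198,-0.208,0,8.4],
  [0.226,-0.238,0,9.6],
  [0.254,-0.267,0,10.8],
  [0.283,-0.297,0,12],
  [0.311,-0.327,0,13.2],
  [0.339,-0.356,0,14.6],
])

```text
clock: 1.85
tool_pos: [0.4977, 0.247, 0.2315]
ee_rot: [2.221, 2.222, 0.001]
wrist_force: [0.6, 0.5, 0.9]
grip_width: 0.0859
```

Call:
send_rows([
  [0.028,-0.03,-0.01,0],
  [0.056,-0.059,-0.02,0],
  [0.074,-0.078,-0.03,0],
  [0.074,-0.078,-0.03,0],
  [0.074,-0.078,-0.03,0],
])

```text
clock: 2.27
tool_pos: [0.571, 0.1696, 0.2005]
ee_rot: [-2.224, -2.218, 0.002]
wrist_force: [-0.2, -0.2, 0.0]
grip_width: 0.0855
```

```bash
cat >> h.py <<'E'
def cam_pose(st,p):
    if 'mount' in p:
        T=np.eye(4); T[:3,:3]=R.from_rotvec(st['ee_rot']).as_matrix(); T[:3,3]=st['tool_pos']
        return T@np.array(p['mount'])
    T=np.eye(4); T[:3,:3]=R.from_rotvec(p['orientation']).as_matrix(); T[:3,3]=p['xyz']; return T
def ray(st,p,uv):
    K=np.array(p['intrinsics']); T=cam_pose(st,p)
    d=np.array([(uv[0]-K[0,2])/K[0,0],-(uv[1]-K[1,2])/K[1,1],-1.0])
    return T[:3,3],T[:3,:3]@d
def onz(st,p,uv,z):
    o,d=ray(st,p,uv); return o+d*(z-o[2])/d[2]
def proj(st,p,X):
    K=np.array(p['intrinsics']); T=cam_pose(st,p); X=np.atleast_2d(X)
    c=(X-T[:3,3])@T[:3,:3]
    return np.c_[K[0,2]+K[0,0]*c[:,0]/-c[:,2], K[1,2]+K[1,1]*c[:,1]/c[:,2]]
def yaw(st):
    m=R.from_rotvec(st['ee_rot']).as_matrix(); return np.degrees(np.arctan2(m[1,0],m[0,0]))
def brief(st): print('t %.2f tcp'%st['clock'],np.round(st['tool_pos'],4),'yaw %.2f'%yaw(st),'F',np.round(st['wrist_force'],2),'g %.4f'%st['grip_width'],'q',np.round(st['q'],2))
E
python3 - <<'E'
from h import *
st,p=snap('wrist','w1.png'); brief(st)
for t in ['lid_knob','tin_rim']:
    print(t,[(round(d['p'],2),np.round(d['at'],4).tolist()) for d in bot.mark_of(p,t)])
E
```

```text
t 2.27 tcp [0.571  0.1696 0.2005] yaw 89.86 F [-0.24 -0.21  0.03] g 0.0855 q [ 0.18  0.48  1.67  0.    0.99 -1.39]
lid_knob [(0.72, [0.5667, 0.1701, 0.0958])]
tin_rim []
```

View pics/w1.png

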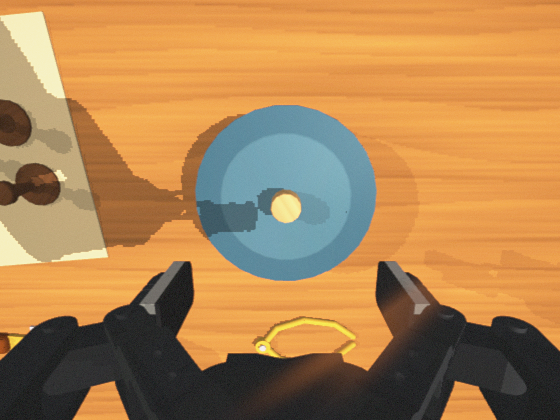

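```bash
cat >> h.py <<'E'
from scipy.optimize import least_squares
def fit_circle(xy):
    f=lambda a: np.hypot(xy[:,0]-a[0],xy[:,1]-a[1])-a[2]
    m=np.median(xy,0); r=least_squares(f,[m[0],m[1],np.ptp(xy[:,0])/2],loss='soft_l1',f_scale=0.001)
    return r.x,np.std(r.fun)
def mask_contour(m):
    c,_=cv2.findContours(m.astype(np.uint8),cv2.RETR_EXTERNAL,cv2.CHAIN_APPROX_NONE)
    return max(c,key=cv2.contourArea)[:,0,:].astype(float)
E
python3 - <<'E'
from h import *
st,p=snap('wrist')
im=p['image']; hsv=cv2.cvtColor(im,cv2.COLOR_BGR2HSV)
m=((hsv[...,0]>90)&(hsv[...,0]<125)&(hsv[...,1]>80)).astype(np.uint8)
m=cv2.morphologyEx(m,cv2.MORPH_OPEN,np.ones((3,3)))
c=mask_contour(m)
xy=np.array([onz(st,p,u,0.069)[:2] for u in c]); print('flange',fit_circle(xy))
k=((hsv[...,0]<35)&(hsv[...,2]>180)).astype(np.uint8)
roi=np.zeros_like(k); roi[180:235,260:315]=1
c=mask_contour(k*roi); xy=np.array([onz(st,p,u,0.099)[:2] for u in c]); print('knob',fit_circle(xy))
E
```

```text
flange (array([0.56790018, 0.17088126, 0.08089021]), np.float64(0.0003338159350643298))
knob (array([0.56761248, 0.17141554, 0.01208384]), np.float64(0.0003357905718995233))
```

Call:
send_rows([
  [-0.003,0.001,-0.03,0],
  [-0.003,0.001,-0.06,0],
  [-0.003,0.001,-0.09,0],
  [-0.003,0.001,-0.11,0],
  [-0.003,0.001,-0.122,0],
  [-0.003,0.001,-0.128,0],
  [-0.003,0.001,-0.128,0],
], claw=0.06, squeeze=40)

```text
clock: 3.05
tool_pos: [0.5672, 0.1724, 0.073]
ee_rot: [-2.22, -2.222, 0.001]
wrist_force: [0.5, 0.2, -0.3]
grip_width: 0.0602
```

Call:
send_rows([
  [0,0,0,0],
  [0,0,0,0],
  [0,0,0,0],
  [0,0,0,0],
  [0,0,0,0],
  [0,0,0,0],
], claw=0.01)

```text
clock: 3.55
tool_pos: [0.5681, 0.172, 0.0748]
ee_rot: [2.221, 2.221, 0.003]
wrist_force: [-0.8, 0.2, 4.4]
grip_width: 0.0244
```

Call:
send_rows([
  [0,0,0.004,0],
  [0,0,0.01,0],
  [0,0,0.018,0],
  [0,0,0.03,0],
  [0,0,0.05,0],
  [0,0,0.05,0],
])

```text
clock: 4.05
tool_pos: [0.569, 0.1722, 0.1273]
ee_rot: [2.219, 2.219, 0.007]
wrist_force: [1.1, 0.4, -1.2]
grip_width: 0.0249
```

Run:
```python
from h import *
st,p=snap('side','s1.png');brief(st)
st,p=snap('wrist','w2.png')
```

```text
t 4.05 tcp [0.569  0.1722 0.1273] yaw 90.00 F [ 1.06  0.37 -1.22] g 0.0249 q [ 0.18  0.57  1.74  0.    0.82 -1.39]
```

View pics/s1.png

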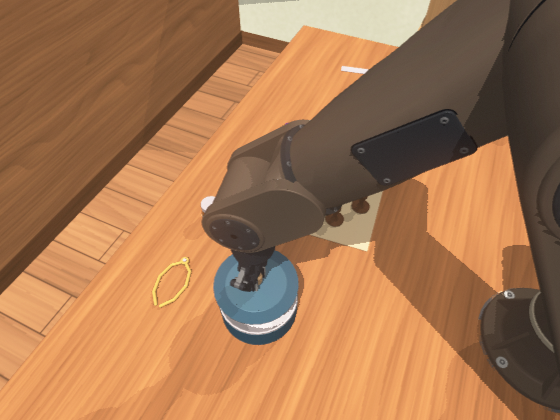

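View pics/w2.png

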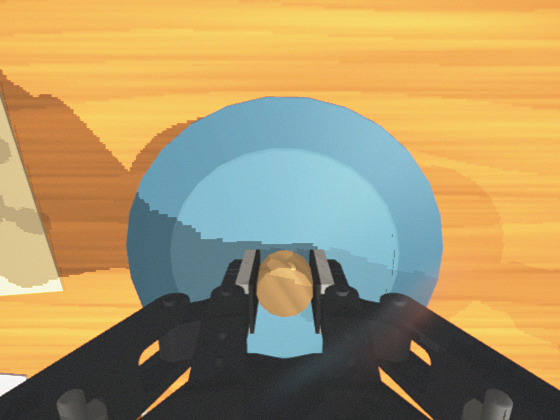

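Call:
send_rows([
  [-0.003,0.015,0.005,0],
  [-0.008,0.04,0.005,0],
  [-0.013,0.07,0.005,0],
  [-0.018,0.1,0.005,0],
  [-0.023,0.13,0.0,0],
  [-0.028,0.16,-0.01,0],
  [-0.033,0.19,-0.025,0],
  [-0.037,0.215,-0.045,0],
  [-0.04,0.228,-0.065,0],
  [-0.04,0.23,-0.085,0],
  [-0.04,0.23,-0.097,0],
  [-0.04,0.23,-0.1,0],
])

```text
clock: 5.15
tool_pos: [0.5262, 0.4011, 0.0203]
ee_rot: [-2.22, -2.221, 0.007]
wrist_force: [-0.6, -0.3, -2.6]
grip_width: 0.0251
```

Call:
send_rows([
  [0,0,0,0],
  [0,0,-0.002,0],
  [0,0,-0.004,0],
  [0,0,-0.006,0],
  [0,0,-0.006,0],
])

```text
clock: 5.57
tool_pos: [0.5278, 0.4016, 0.0177]
ee_rot: [2.222, 2.221, 0.001]
wrist_force: [-0.5, -0.1, -1.3]
grip_width: 0.0246
```

Call:
send_rows([
  [0,0,-0.001,0],
  [0,0,-0.002,0],
  [0,0,-0.003,0],
  [0,0,-0.003,0],
])

```text
clock: 5.9
tool_pos: [0.5278, 0.4018, 0.0167]
ee_rot: [2.221, 2.221, 0.002]
wrist_force: [-5.2, -5.4, 19.0]
grip_width: 0.0247
```

Call:
send_rows([
  [0,0,0.002,0],
  [0,0,0.002,0],
  [0,0,0.002,0],
])

```text
clock: 6.15
tool_pos: [0.5277, 0.402, 0.0168]
ee_rot: [2.221, 2.221, 0.001]
wrist_force: [-2.5, -1.0, 5.8]
grip_width: 0.0246
```

Call:
send_rows([
  [0,0,0,0],
  [0,0,0,0],
  [0,0,0,0],
  [0,0,0.02,0],
  [0,0,0.05,0],
  [0,0,0.09,0],
  [0,0,0.13,0],
  [0,0,0.17,0],
  [0,0,0.2,0],
], claw=0.06)

```text
clock: 6.9
tool_pos: [0.5278, 0.402, 0.2198]
ee_rot: [2.221, 2.221, 0.004]
wrist_force: [0.4, 0.4, -0.4]
grip_width: 0.0599
```

Run:
```python
from h import *
st,p=snap('wrist','w3.png');brief(st)
```

```text
t 6.90 tcp [0.5278 0.402  0.2198] yaw 90.00 F [ 0.39  0.4  -0.39] g 0.0599 q [ 0.55  0.56  1.47  0.    1.11 -1.02]
```

Call:
send_rows([
  [0.007,-0.039,0,0],
  [0.014,-0.078,0,0],
  [0.021,-0.117,0,0],
  [0.028,-0.156,0,0],
  [0.035,-0.195,0,0],
  [0.04,-0.23,0,0],
  [0.04,-0.23,0,0],
  [0.04,-0.23,0,0],
])

```text
clock: 7.62
tool_pos: [0.5678, 0.1701, 0.216]
ee_rot: [-2.225, -2.218, 0.0]
wrist_force: [0.1, 0.1, 0.6]
grip_width: 0.06
```

Run:
```python
from h import *
st,p=snap('wrist','w4.png');brief(st)
```

```text
t 7.62 tcp [0.5678 0.1701 0.216 ] yaw 89.82 F [0.14 0.11 0.62] g 0.0600 q [ 0.18  0.46  1.66  0.    1.02 -1.39]
```

View pics/w3.png

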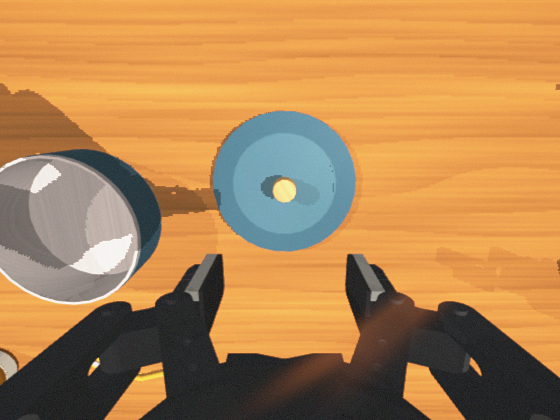

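View pics/w4.png

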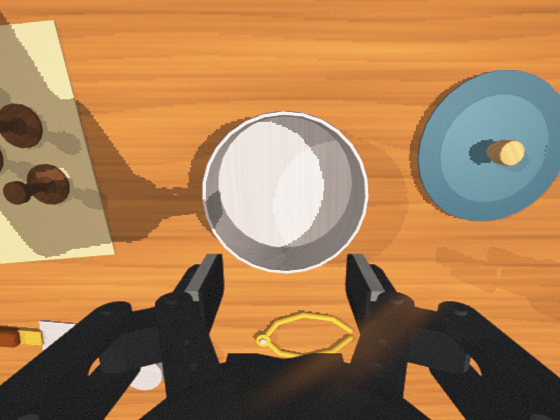

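The lid stands flat on the desk, with its knob at (285,190) in the first picture. The tin is open and empty at (285,192) in the second. Next I'll fit its rim.

```bash
cat >> h.py <<'E'
def tin_fit(st,p,roi):
    hsv=cv2.cvtColor(p['image'],cv2.COLOR_BGR2HSV)
    m=np.zeros(hsv.shape[:2],np.uint8); x0,y0,x1,y1=roi
    m[y0:y1,x0:x1]=((hsv[...,1]<70)[y0:y1,x0:x1])
    m=cv2.morphologyEx(m,cv2.MORPH_CLOSE,np.ones((5,5)))
    c=cv2.convexHull(mask_contour(m).astype(np.float32))[:,0,:]
    # densify
    cc=mask_contour(cv2.fillPoly(np.zeros_like(m),[c.astype(np.int32)],1))
    xy=np.array([onz(st,p,u,0.066)[:2] for u in cc]); return fit_circle(xy)
E
python3 - <<'E'
from h import *
st,p=snap('wrist')
print(tin_fit(st,p,(190,95,380,285)))
print([(d['p'],np.round(d['at'],4)) for d in bot.mark_of(p,'tin_rim')],[(d['p'],np.round(d['at'],4)) for d in bot.mark_of(p,'tin_floor')])
E
```

```text
(array([0.56768429, 0.17100852, 0.08026394]), np.float64(0.00030918579372524825))
[(0.94, array([0.5663, 0.1721, 0.0673])), (0.65, array([0.5666, 0.1684, 0.005 ])), (0.39, array([ 0.5694, -0.1043,  0.0246]))] [(0.86, array([5.676e-01, 1.674e-01, 4.000e-04]))]
```

Call:
send_rows([
  [-0.006,-0.039,0.002,0],
  [-0.012,-0.078,0.004,0],
  [-0.018,-0.117,0.006,0],
  [-0.024,-0.156,0.008,0],
  [-0.03,-0.195,0.01,0],
  [-0.034,-0.234,0.014,0],
  [-0.036,-0.273,0.02,0],
  [-0.036,-0.312,0.02,0],
  [-0.036,-0.35,0.02,0],
  [-0.036,-0.35,0.02,0],
  [-0.036,-0.35,0.02,0],
])

```text
clock: 8.73
tool_pos: [0.5317, -0.1789, 0.236]
ee_rot: [-2.223, -2.219, -0.0]
wrist_force: [-0.2, 0.4, -0.1]
grip_width: 0.06
```

Run:
```python
from h import *
st,p=snap('wrist','w5.png');brief(st)
print([(round(d['p'],2),np.round(d['at'],4).tolist()) for d in bot.mark_of(p,'table1_mid')])
r=bot.regions_of(p,'table1_mid'); print(len(r))
for d in r:
    m=d['region']; ys,xs=np.nonzero(m); print(round(d['p'],2),m.sum(),xs.min(),xs.max(),ys.min(),ys.max())
```

```text
t 8.73 tcp [ 0.5317 -0.1789  0.236 ] yaw 89.91 F [-0.23  0.41 -0.13] g 0.0600 q [-0.44  0.4   1.71  0.    1.03 -2.01]
[(0.74, [0.5345, -0.1721, 0.0253])]
2
0.69 1238 268 308 164 202
0.58 1415 255 295 93 136
```

View pics/w5.png

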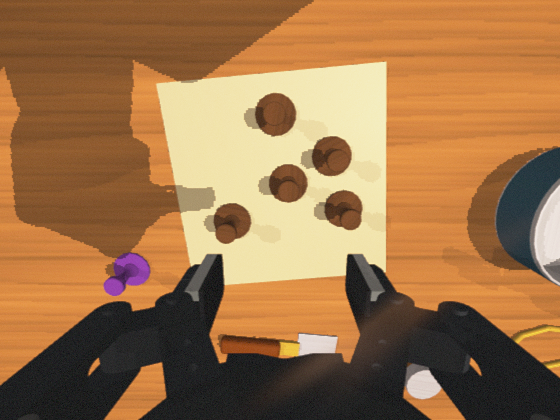

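```bash
cat >> h.py <<'E'
from scipy.optimize import minimize
def brown(p):
    hsv=cv2.cvtColor(p['image'],cv2.COLOR_BGR2HSV).astype(int); im=p['image'].astype(int)
    m=((hsv[...,2]<135)&(hsv[...,1]>95)&(hsv[...,0]<20)).astype(np.uint8)
    return cv2.morphologyEx(m,cv2.MORPH_OPEN,np.ones((3,3)))
th=np.linspace(0,2*np.pi,48,endpoint=False)
def sil(st,p,x,y,z0=0.002,S=4):
    im=np.zeros((420*S,560*S),np.uint8)
    def disc(r,za,zb):
        P=np.vstack([np.c_[x+r*np.cos(th),y+r*np.sin(th),np.full(48,z0+z)] for z in (za,zb)])
        h=cv2.convexHull(proj(st,p,P).astype(np.float32))
        cv2.fillPoly(im,[np.round((h+0.5)*S).astype(np.int32)],1)
    disc(.024,0,.005); disc(.0065,.005,.042); disc(.012,.042,.05)
    return cv2.resize(im.astype(np.float32),(560,420),interpolation=cv2.INTER_AREA)
def fit_table(st,p,m,guess,z0=0.002):
    f=lambda a: np.abs(sil(st,p,a[0],a[1],z0)-m).sum()/m.sum()
    r=minimize(f,guess,method='Nelder-Mead',options=dict(initial_simplex=np.array([guess,guess+[.004,0],guess+[0,.004]]),xatol=1e-4,fatol=1e-4))
    return r.x,r.fun
def tables(st,p,z0=0.002,mat=True,draw=None):
    m=brown(p); n,lab,stt,cen=cv2.connectedComponentsWithStats(m)
    out=[]
    for i in range(1,n):
        if stt[i,4]<500: continue
        g=onz(st,p,cen[i],z0+.015)[:2]
        if mat and not(0.38<g[0]<0.69 and -0.34<g[1]<-0.02): continue
        x,e=fit_table(st,p,(lab==i).astype(np.float32),g,z0)
        out.append((np.round(x,4).tolist(),round(e,3),stt[i,4],np.round(cen[i]).tolist()))
    if draw:
        im=p['image'].copy()
        for o in out:
            c,_=cv2.findContours((sil(st,p,*o[0],z0)>.5).astype(np.uint8),0,1); cv2.drawContours(im,c,-1,(0,255,0),1)
        cv2.imwrite('pics/'+draw,im)
    return out
E
python3 - <<'E'
from h import *
st,p=snap('wrist')
for o in tables(st,p,draw='fit1.png'): print(o)
E
```

```text
([0.453, -0.1894], np.float64(0.133), np.int32(1279), [273.0, 114.0])
([0.5006, -0.1237], np.float64(0.211), np.int32(1085), [328.0, 155.0])
([0.5335, -0.1747], np.float64(0.154), np.int32(1061), [286.0, 183.0])
([0.566, -0.1055], np.float64(0.191), np.int32(1053), [341.0, 210.0])
([0.5816, -0.2448], np.float64(0.122), np.int32(1109), [229.0, 222.0])
```

View pics/fit1.png

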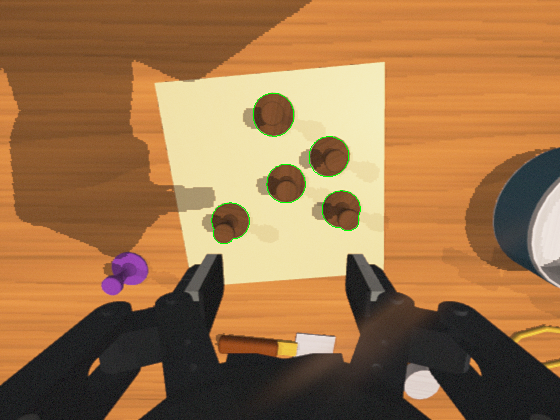

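```bash
sed -i 's/hsv\[...,2\]<135)&(hsv\[...,1\]>95)/hsv[...,2]<185)\&(hsv[...,1]>110)/' h.py
python3 - <<'E'
from h import *
st,p=snap('wrist');brief(st)
for o in tables(st,p,draw='fit2.png'): print(o)
for u in [(345,205),(348,200),(290,160),(330,210),(262,118),(254,118)]: print(u,cv2.cvtColor(p['image'],cv2.COLOR_BGR2HSV)[u[1],u[0]])
im=cv2.imread('pics/fit2.png')[80:250,190:380]; cv2.imwrite('pics/fit2c.png',cv2.resize(im,None,fx=4,fy=3.5))
E
```

```text
t 8.93 tcp [ 0.5317 -0.1766  0.2363] yaw 90.12 F [ 0.24 -0.23 -0.15] g 0.0602 q [-0.44  0.39  1.71  0.    1.03 -2.01]
([0.4526, -0.1888], np.float64(0.07), np.int32(1356), [273.0, 114.0])
([0.5004, -0.1224], np.float64(0.077), np.int32(1219), [329.0, 156.0])
([0.5332, -0.1747], np.float64(0.079), np.int32(1137), [286.0, 183.0])
([0.5657, -0.1051], np.float64(0.092), np.int32(1149), [342.0, 210.0])
([0.5818, -0.245], np.float64(0.09), np.int32(1140), [229.0, 222.0])
(345, 205) [ 13 159  96]
(348, 200) [ 13 167 130]
(290, 160) [ 24  67 243]
(330, 210) [ 12 156  80]
(262, 118) [ 12 164 107]
(254, 118) [ 14 130  94]
```

View pics/fit2c.png

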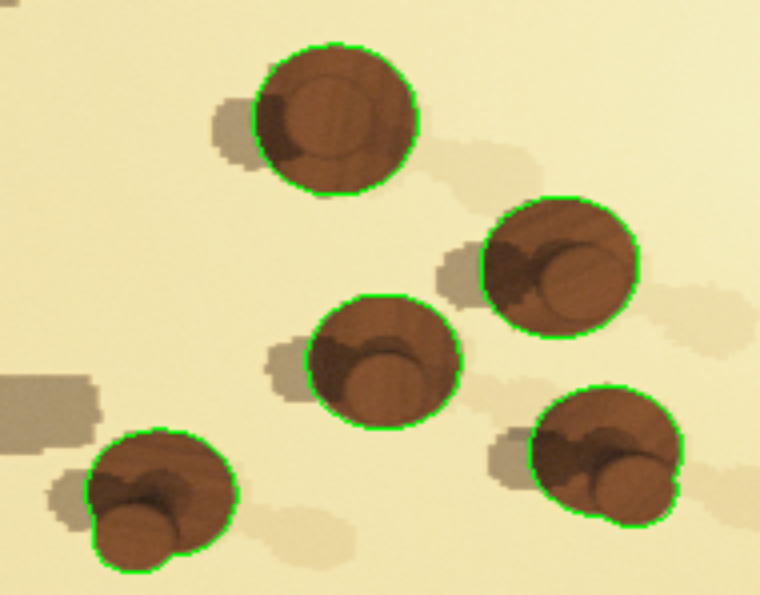

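```bash
cat >> h.py <<'E'
def cmdst(x,y,z,yw):
    st=dict(bot.read_state()); 
    c=np.radians(yw); m=np.array([[np.cos(c),np.sin(c),0],[np.sin(c),-np.cos(c),0],[0,0,-1]])
    st['tool_pos']=np.array([x,y,z]); st['ee_rot']=R.from_matrix(m).as_rotvec(); return st
E
python3 - <<'E'
from h import *
_,p=snap('wrist');st=cmdst(.532,-.178,.236,90)
for o in tables(st,p): print(o[0],o[1])
for n in ['scene']:
    s,p=snap(n)
    for o in tables(s,p,draw=n+'fit.png'): print(n,o[0],o[1])
E
```

```text
[0.453, -0.1898] 0.073
[0.501, -0.1239] 0.083
[0.5335, -0.1756] 0.085
[0.5658, -0.1067] 0.091
[0.5818, -0.246] 0.092
scene [0.7118, -0.0133] 0.997
scene [0.5655, -0.1041] 0.513
```

Call:
send_rows([
  [0.012,0.024,-0.02,0],
  [0.024,0.05,-0.05,0],
  [0.034,0.071,-0.08,0],
  [0.034,0.071,-0.11,0],
  [0.034,0.071,-0.126,0],
  [0.034,0.071,-0.126,0],
  [0.034,0.071,-0.126,0],
  [0.034,0.071,-0.126,0],
], claw=0.045, squeeze=25)

```text
clock: 9.75
tool_pos: [0.5661, -0.1072, 0.1116]
ee_rot: [2.22, 2.221, 0.001]
wrist_force: [-0.9, 0.2, 0.5]
grip_width: 0.0449
```

Run:
```python
from h import *
_,p=snap('wrist','w6.png');brief(_);st=cmdst(.566,-.107,.110,90)
for o in tables(st,p,draw='fit3.png'): print(o)
```

```text
t 9.75 tcp [ 0.5661 -0.1072  0.1116] yaw 90.01 F [-0.85  0.15  0.5 ] g 0.0449 q [-0.3   0.57  1.8   0.    0.77 -1.87]
([0.4535, -0.1871], np.float64(0.094), np.int32(4134), [168.0, 58.0])
([0.5962, -0.328], np.float64(0.618), np.int32(6533), [22.0, 205.0])
([0.5005, -0.1219], np.float64(0.075), np.int32(2977), [265.0, 128.0])
([0.533, -0.1729], np.float64(0.083), np.int32(2967), [199.0, 171.0])
([0.5649, -0.1044], np.float64(0.089), np.int32(2586), [287.0, 211.0])
([0.5808, -0.2427], np.float64(0.163), np.int32(3035), [114.0, 232.0])
```

View pics/fit3.png

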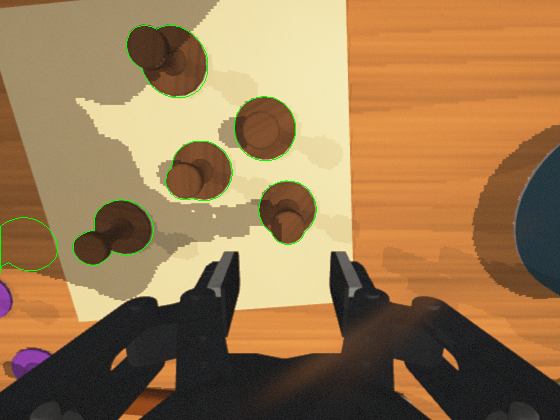

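Call:
send_rows([
  [-0.001,0.002,-0.03,0],
  [-0.001,0.002,-0.055,0],
  [-0.001,0.002,-0.072,0],
  [-0.001,0.002,-0.08,0],
  [-0.001,0.002,-0.08,0],
  [-0.001,0.002,-0.08,0],
])

```text
clock: 10.3
tool_pos: [0.5651, -0.1054, 0.0314]
ee_rot: [2.221, 2.22, 0.001]
wrist_force: [-0.2, 0.7, 0.0]
grip_width: 0.0451
```

Call:
send_rows([
  [0,0,0,0],
  [0,0,0,0],
  [0,0,0,0],
  [0,0,0,0],
  [0,0,0,0],
], claw=0.01)

```text
clock: 10.72
tool_pos: [0.5652, -0.1053, 0.0317]
ee_rot: [2.22, 2.22, 0.002]
wrist_force: [-0.2, 1.3, 7.2]
grip_width: 0.0226
```

Call:
send_rows([
  [0,0,0.005,0],
  [0,0,0.02,0],
  [0,0,0.05,0],
  [0,0,0.08,0],
  [0,0,0.1,0],
  [0,0,0.1,0],
  [0,0,0.1,0],
])

```text
clock: 11.3
tool_pos: [0.5648, -0.1052, 0.1318]
ee_rot: [2.22, 2.22, 0.002]
wrist_force: [0.2, 0.4, -0.7]
grip_width: 0.0227
```

Run:
```python
from h import *
_,p=snap('wrist','w7.png');brief(_)
```

```text
t 11.30 tcp [ 0.5648 -0.1052  0.1318] yaw 90.00 F [ 0.21  0.37 -0.66] g 0.0227 q [-0.3   0.54  1.79  0.    0.81 -1.87]
```

View pics/w7.png

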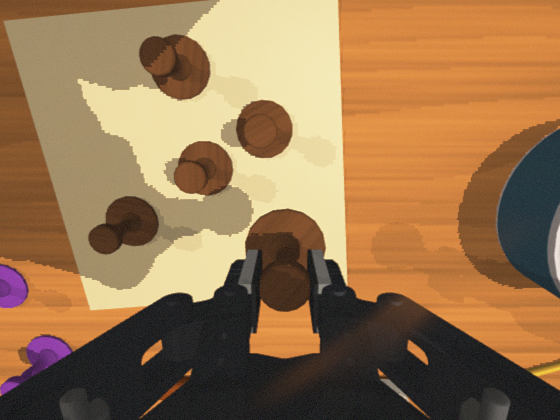

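```bash
cat >> h.py <<'E'
def held(p,ftop=-0.023):
    """foot ellipse fit with axis offset in tool x,y (table upright): brown region between fingers"""
    M=np.array(p['mount']); K=np.array(p['intrinsics'])
    def pj(P):
        c=(P-M[:3,3])@M[:3,:3]; return np.c_[K[0,2]+K[0,0]*c[:,0]/-c[:,2],K[1,2]+K[1,1]*c[:,1]/c[:,2]]
    return pj
E
python3 - <<'E'
from h import *
_,p=snap('wrist'); pj=held(p)
print(pj(np.array([[0,0,-.023],[0,0,.027]])))
im=p['image'].copy()
for dy,col in ((0,(0,255,0)),(.003,(255,0,0)),(-.003,(0,0,255))):
  for r,z in ((.012,-.023),(.024,.027),(.024,.022)):
    c=pj(np.c_[r*np.cos(th),dy+r*np.sin(th),np.full(48,z)])
    cv2.polylines(im,[np.round(c).astype(np.int32)],1,col,1)
cv2.imwrite('pics/held1.png',cv2.resize(im[190:330,215:355],None,fx=4,fy=4,interpolation=0))
E
```

```text
[[283.35591372 292.2426463 ]
 [283.58949925 247.10087318]]
```

View pics/held1.png

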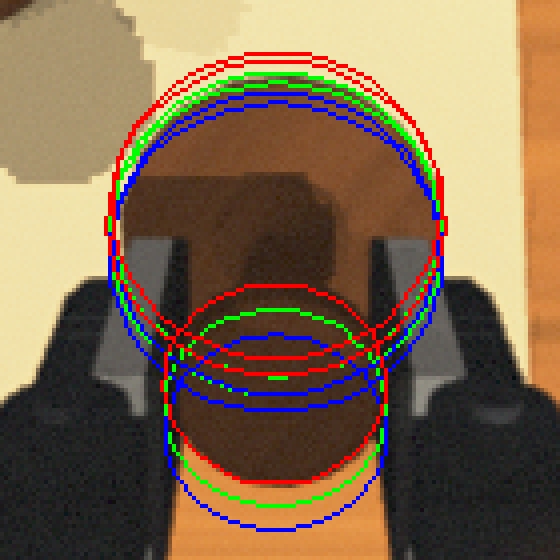

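Run:
```python
from h import *
from scipy.optimize import fsolve
_,p=snap('wrist'); pj=held(p)
f=lambda a:[pj(np.array([[0,a[0]+.012,-.023+a[1]]]))[0,1]-311, min(pj(np.array([[0,a[0]-.024,.022+a[1]]]))[0,1],pj(np.array([[0,a[0]-.024,.027+a[1]]]))[0,1])-208.75]
print(fsolve(f,[0,0]))
# tilt variant: foot dy & top dy separately for d in 0..0.004
for d in (0,.002,.003,.004):
    a=fsolve(lambda y:pj(np.array([[0,y[0]+.012,-.023+d]]))[0,1]-311,[0])[0]
    b=fsolve(lambda y:min(pj(np.array([[0,y[0]-.024,.022+d]]))[0,1],pj(np.array([[0,y[0]-.024,.027+d]]))[0,1])-208.75,[0])[0]
    print(d,a,b)
```

```text
[0.00284569 0.00814327]
0 -0.0026703323420860974 0.0005473802353585335
0.002 -0.0013155876529457925 0.0011118494724695026
0.003 -0.0006382153083756757 0.0013940840910249932
0.004 3.9157036194470304e-05 0.0016763187095804718
```

Call:
send_rows([
  [0,0.02,0.005,0],
  [0,0.05,0.005,0],
  [0.001,0.085,0.005,0],
  [0.001,0.12,0.005,0],
  [0.002,0.155,0.005,0],
  [0.002,0.19,0.005,0],
  [0.003,0.225,0.005,0],
  [0.003,0.255,0.005,0],
  [0.003,0.271,0,0],
  [0.003,0.276,-0.01,0],
  [0.003,0.276,-0.02,0],
  [0.003,0.276,-0.03,0],
])

```text
clock: 12.45
tool_pos: [0.567, 0.1702, 0.0985]
ee_rot: [-2.221, -2.221, 0.002]
wrist_force: [-0.1, -0.4, -0.4]
grip_width: 0.0224
```

Call:
send_rows([
  [0,0,-0.02,0],
  [0,0,-0.04,0],
  [0,0,-0.055,0],
  [0,0,-0.063,0],
  [0,0,-0.066,0],
  [0,0,-0.067,0],
  [0,0,-0.068,0],
  [0,0,-0.069,0],
  [0,0,-0.069,0],
])

```text
clock: 13.2
tool_pos: [0.5674, 0.17, 0.0327]
ee_rot: [2.222, 2.221, -0.0]
wrist_force: [-6.3, -2.5, 12.5]
grip_width: 0.0229
```

Call:
send_rows([
  [0,0,0.0015,0],
  [0,0,0.0015,0],
])

```text
clock: 13.37
tool_pos: [0.5679, 0.1703, 0.0335]
ee_rot: [2.222, 2.22, 0.002]
wrist_force: [0.0, 0.4, 0.1]
grip_width: 0.0225
```

Call:
send_rows([
  [0,0,0,0],
  [0,0,0,0],
  [0,0,0.0,0],
  [0,0,0.02,0],
  [0,0,0.05,0],
  [0,0,0.09,0],
  [0,0,0.12,0],
  [0,0,0.15,0],
  [0,0,0.17,0],
  [0,0,0.17,0],
  [0,0,0.17,0],
], claw=0.042)

```text
clock: 14.28
tool_pos: [0.5677, 0.1709, 0.2036]
ee_rot: [2.221, 2.221, 0.003]
wrist_force: [-0.2, 0.1, 0.4]
grip_width: 0.042
```

Run:
```python
from h import *
_,p=snap('wrist','w8.png');brief(_)
st=cmdst(.568,.171,.2025,90)
print(tin_fit(st,p,(190,90,380,290)))
for o in tables(st,p,z0=.003,mat=False,draw='fit8.png'): print(o)
```

```text
t 14.28 tcp [0.5677 0.1709 0.2036] yaw 90.00 F [-0.19  0.1   0.37] g 0.0420 q [ 0.18  0.47  1.67  0.    0.99 -1.39]
(array([0.57993367, 0.17124169, 0.08978192]), np.float64(0.009936101598121694))
([0.5349, 0.3145], np.float64(2.105), np.int32(1054), [429.0, 145.0])
([0.5766, -0.0012], np.float64(0.784), np.int32(8710), [135.0, 183.0])
([0.5, -0.1224], np.float64(0.053), np.int32(1193), [14.0, 126.0])
([0.601, 0.1699], np.float64(0.143), np.int32(1282), [282.0, 217.0])
([0.7219, 0.3272], np.float64(1.107), np.int32(813), [411.0, 309.0])
([0.8066, 0.2191], np.float64(1.479), np.int32(814), [322.0, 362.0])
```

View pics/fit8.png

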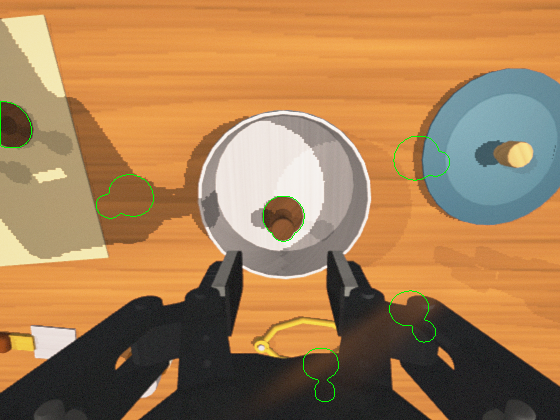

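Run:
```python
from h import *
_,p=snap('wrist','w9.png')
st=cmdst(.568,.171,.2025,90)
print(proj(st,p,[[.568,.171,.003],[.568,.171,.066],[.568,.171,.053]]))
im=p['image'].copy()
for r,z in ((.081,.066),(.078,.003),(.078,.066)):
    cv2.polylines(im,[np.round(proj(st,p,np.c_[.568+r*np.cos(th),.171+r*np.sin(th),np.full(48,z)])).astype(np.int32)],1,(0,255,0),1)
c,_=cv2.findContours((sil(st,p,.568,.171,.003)>.5).astype(np.uint8),0,1); cv2.drawContours(im,c,-1,(255,0,0),1)
cv2.imwrite('pics/c9.png',cv2.resize(im[100:290,190:380],None,fx=3,fy=3,interpolation=cv2.INTER_CUBIC))
```

```text
[[283.89965856 187.16835588]
 [283.82793772 201.03209338]
 [283.84511139 197.71239982]]
```

View pics/c9.png

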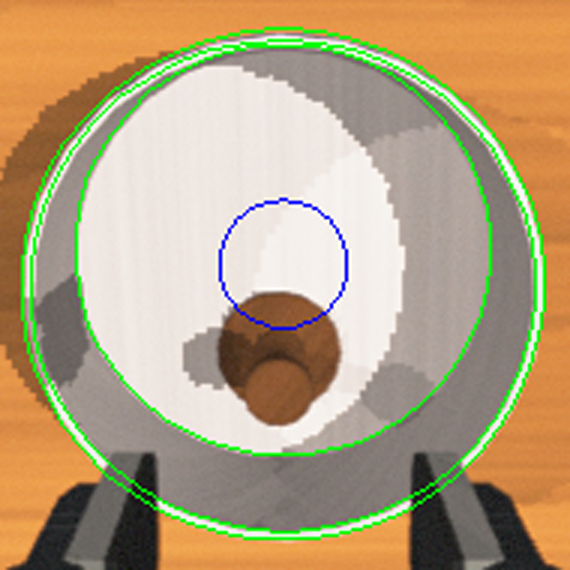

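The table I put in the tin stands upright, but it is 33 mm off, at about (0.601, 0.170), pixel (282,217). Either it was knocked, or it shifted as I let go. The tin has not moved. I'll grip it again and put it in the +x outer slot.

Call:
send_rows([
  [0.015,0,-0.03,0],
  [0.033,-0.001,-0.06,0],
  [0.033,-0.001,-0.095,0],
  [0.033,-0.001,-0.13,0],
  [0.033,-0.001,-0.155,0],
  [0.033,-0.001,-0.169,0],
  [0.033,-0.001,-0.1695,0],
  [0.033,-0.001,-0.1695,0],
])

```text
clock: 15.05
tool_pos: [0.5998, 0.1697, 0.0318]
ee_rot: [-2.22, -2.22, 0.004]
wrist_force: [0.8, -0.3, 0.4]
grip_width: 0.0421
```

Call:
send_rows([
  [0,0,0,0],
  [0,0,0,0],
  [0,0,0,0],
  [0,0,0,0],
  [0,0,0.004,0],
  [0.005,0,0.008,0],
  [0.01,0.001,0.008,0],
  [0.015,0.001,0.008,0],
  [0.018,0.001,0.008,0],
  [0.018,0.001,0.008,0],
], claw=0.01)

```text
clock: 15.88
tool_pos: [0.6193, 0.1708, 0.0412]
ee_rot: [2.222, 2.221, 0.001]
wrist_force: [0.6, 0.4, 0.0]
grip_width: 0.0223
```

Run:
```python
from h import *
_,p=snap('wrist');brief(_)
st=cmdst(.619,.171,.041,90)
im=p['image'].copy()
cv2.polylines(im,[np.round(proj(st,p,np.c_[.568+.081*np.cos(th),.171+.081*np.sin(th),np.full(48,.066)])).astype(np.int32)],1,(0,255,0),1)
c,_=cv2.findContours((sil(st,p,.619,.171,.012)>.5).astype(np.uint8),0,1); cv2.drawContours(im,c,-1,(255,0,0),1)
cv2.imwrite('pics/w10.png',im)
```

```text
t 15.88 tcp [0.6193 0.1708 0.0412] yaw 89.99 F [0.65 0.42 0.04] g 0.0223 q [ 0.17  0.74  1.67  0.    0.73 -1.4 ]
```

View pics/w10.png

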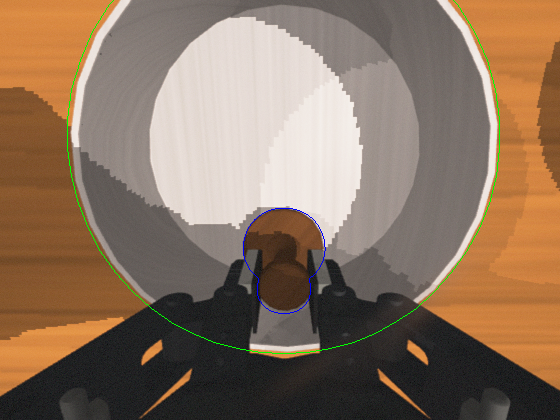

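Call:
send_rows([
  [0,0,-0.004,0],
  [0,0,-0.007,0],
  [0,0,-0.009,0],
  [0,0,-0.0095,0],
  [0,0,-0.0095,0],
])

```text
clock: 16.35
tool_pos: [0.6186, 0.1701, 0.0334]
ee_rot: [2.221, 2.221, 0.0]
wrist_force: [-6.1, -7.0, 21.2]
grip_width: 0.0226
```

Call:
send_rows([
  [0,0,0,0],
  [0,0,0,0],
  [0,0,0,0],
  [0,0,0.02,0],
  [0,0,0.05,0],
  [-0.003,0,0.09,0],
  [-0.02,-0.001,0.12,0],
  [-0.04,-0.001,0.15,0],
  [-0.051,-0.001,0.171,0],
  [-0.051,0,0.171,0],
  [-0.051,0,0.171,0],
], claw=0.042)

```text
clock: 17.27
tool_pos: [0.5675, 0.1711, 0.2037]
ee_rot: [2.22, 2.221, 0.003]
wrist_force: [0.3, 0.3, -0.3]
grip_width: 0.0429
```

```bash
cat >> h.py <<'E'
def tinview(st,p,fn,c=(.568,.171)):
    roi=p['image'].copy()
    m=brown(p); n,lab,stt,cen=cv2.connectedComponentsWithStats(m); out=[]
    for i in range(1,n):
        if stt[i,4]<400: continue
        g=onz(st,p,cen[i],.018)[:2]
        if np.hypot(*(g-c))>.08: continue
        x,e=fit_table(st,p,(lab==i).astype(np.float32),g,.003)
        rel=x-c; out.append((np.round(x,4).tolist(),np.round(rel*1e3,1).tolist(),round(float(np.hypot(*rel))*1e3,1),round(float(e),3),int(stt[i,4])))
    im=p['image'].copy()
    for r,z in ((.081,.066),(.078,.003)):
        cv2.polylines(im,[np.round(proj(st,p,np.c_[c[0]+r*np.cos(th),c[1]+r*np.sin(th),np.full(48,z)])).astype(np.int32)],1,(0,255,0),1)
    for o in out:
        k,_=cv2.findContours((sil(st,p,*o[0],.003)>.5).astype(np.uint8),0,1); cv2.drawContours(im,k,-1,(255,0,0),1)
    ct=proj(st,p,[[*c,.035]])[0].astype(int); x0,y0=max(ct[0]-110,0),max(ct[1]-100,0)
    cv2.imwrite('pics/'+fn,cv2.resize(im[y0:y0+200,x0:x0+220],None,fx=3,fy=3,interpolation=cv2.INTER_CUBIC)); return out
E
python3 - <<'E'
from h import *
_,p=snap('wrist');brief(_)
st=cmdst(.568,.171,.2025,90)
for o in tinview(st,p,'t1.png'):print(o)
E
```

```text
t 17.27 tcp [0.5675 0.1711 0.2037] yaw 90.03 F [ 0.3   0.29 -0.35] g 0.0429 q [ 0.18  0.47  1.67  0.    0.99 -1.39]
([0.619, 0.1693], [51.0, -1.7], 51.0, 0.134, 1290)
```

View pics/t1.png

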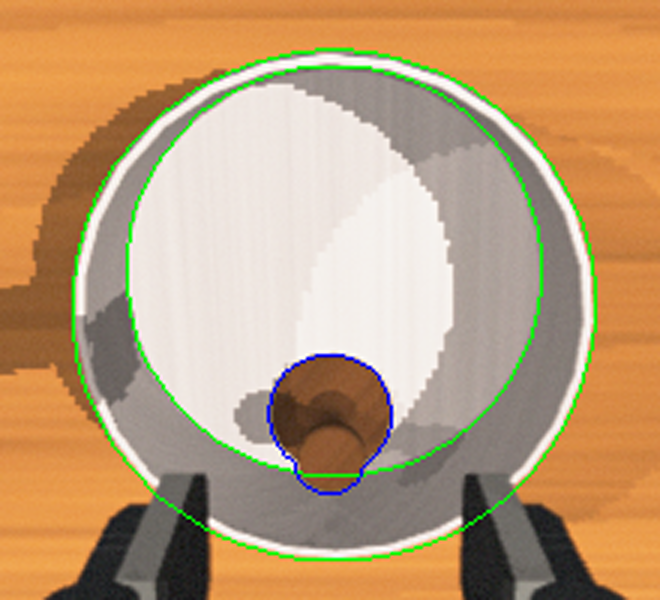

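Call:
send_rows([
  [-0.004,-0.039,0,0],
  [-0.008,-0.078,-0.01,0],
  [-0.012,-0.117,-0.02,0],
  [-0.016,-0.156,-0.03,0],
  [-0.02,-0.195,-0.04,0],
  [-0.024,-0.234,-0.05,0],
  [-0.028,-0.273,-0.06,0],
  [-0.032,-0.312,-0.075,0],
  [-0.035,-0.345,-0.0925,0],
  [-0.035,-0.345,-0.0925,0],
  [-0.035,-0.345,-0.0925,0],
  [-0.035,-0.345,-0.0925,0],
])

```text
clock: 18.32
tool_pos: [0.5323, -0.1739, 0.1092]
ee_rot: [-2.221, -2.219, 0.001]
wrist_force: [-0.1, 1.1, -0.2]
grip_width: 0.0421
```

Run:
```python
from h import *
_,p=snap('wrist');brief(_);st=cmdst(.533,-.174,.110,90)
for o in tables(st,p,draw='fit11.png'): print(o)
```

```text
t 18.32 tcp [ 0.5323 -0.1739  0.1092] yaw 89.97 F [-0.11  1.05 -0.17] g 0.0421 q [-0.43  0.56  1.84  0.    0.75 -2.  ]
([0.4616, -0.3439], np.float64(0.886), np.int32(40897), [91.0, 121.0])
([0.3465, -0.0109], np.float64(1.0), np.int32(983), [493.0, 17.0])
([0.4539, -0.1894], np.float64(0.058), np.int32(3177), [264.0, 109.0])
([0.5013, -0.1228], np.float64(0.065), np.int32(2875), [349.0, 173.0])
([0.5341, -0.1748], np.float64(0.075), np.int32(2623), [283.0, 214.0])
([0.5811, -0.2457], np.float64(0.683), np.int32(1775), [194.0, 266.0])
([0.571, -0.022], np.float64(5.492), np.int32(533), [468.0, 261.0])
```

View pics/fit11.png

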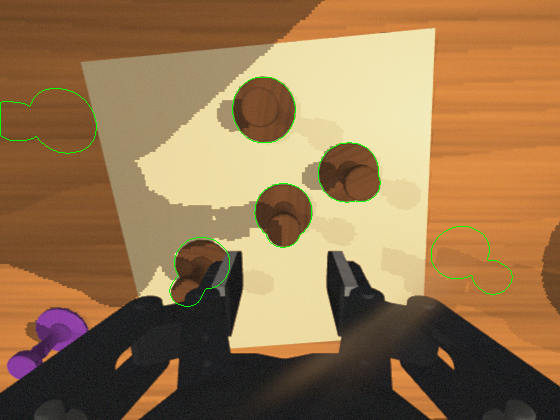

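Call:
send_rows([
  [0.001,0,-0.03,0],
  [0.001,-0.001,-0.055,0],
  [0.001,-0.001,-0.072,0],
  [0.001,-0.001,-0.08,0],
  [0.001,-0.001,-0.08,0],
  [0.001,-0.001,-0.08,0],
])

```text
clock: 18.87
tool_pos: [0.534, -0.1745, 0.0309]
ee_rot: [2.22, 2.223, 0.0]
wrist_force: [-0.6, -0.7, 0.3]
grip_width: 0.0422
```

Call:
send_rows([
  [0,0,0,0],
  [0,0,0,0],
  [0,0,0,0],
  [0,0,0,0],
  [0,0,0.005,0],
  [0,0,0.02,0],
  [0,0,0.05,0],
  [0,0,0.08,0],
  [0,0,0.1,0],
  [0,0,0.1,0],
], claw=0.01)

```text
clock: 19.7
tool_pos: [0.5349, -0.1759, 0.1349]
ee_rot: [2.217, 2.217, 0.004]
wrist_force: [-0.1, 0.2, -0.0]
grip_width: 0.0223
```

```bash
cat >> h.py <<'E'
def heldview(p,fn):
    pj=held(p); im=p['image'].copy()
    for r,z in ((.012,-.021),(.024,.029),(.024,.024)):
        cv2.polylines(im,[np.round(pj(np.c_[r*np.cos(th),r*np.sin(th),np.full(48,z)])).astype(np.int32)],1,(0,255,0),1)
    cv2.imwrite('pics/'+fn,cv2.resize(im[190:330,215:355],None,fx=3,fy=3,interpolation=0))
E
python3 - <<'E'
from h import *
_,p=snap('wrist');brief(_);heldview(p,'h2.png')
E
```

```text
t 19.70 tcp [ 0.5349 -0.1759  0.1349] yaw 90.00 F [-0.15  0.17 -0.02] g 0.0223 q [-0.43  0.52  1.82 -0.    0.8  -2.01]
```

View pics/h2.png

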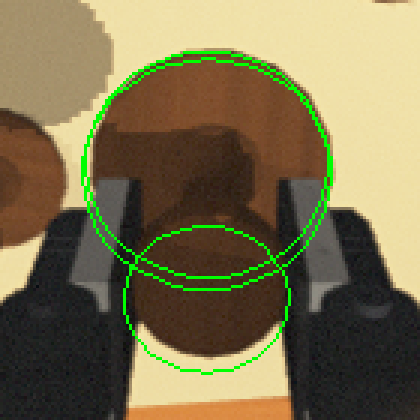

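Call:
send_rows([
  [0.002,0.02,0.005,0],
  [0.005,0.05,0.005,0],
  [0.009,0.087,0.005,0],
  [0.013,0.124,0.005,0],
  [0.017,0.161,0.005,0],
  [0.021,0.198,0.005,0],
  [0.025,0.235,0.005,0],
  [0.029,0.272,0.005,0],
  [0.032,0.31,0.005,0],
  [0.033,0.335,0,0],
  [0.033,0.346,-0.005,0],
  [0.033,0.346,-0.02,0],
])

```text
clock: 20.75
tool_pos: [0.5666, 0.1731, 0.1105]
ee_rot: [2.218, 2.224, 0.002]
wrist_force: [0.6, -0.6, -0.7]
grip_width: 0.0226
```

Call:
send_rows([
  [0,0,-0.015,0],
  [0,0,-0.03,0],
  [0,0,-0.05,0],
  [0,0,-0.065,0],
  [0,0,-0.072,0],
  [0,0,-0.076,0],
  [0,0,-0.078,0],
  [0,0,-0.0785,0],
  [0,0,-0.0785,0],
])

```text
clock: 21.5
tool_pos: [0.5665, 0.1705, 0.0327]
ee_rot: [2.221, 2.221, 0.0]
wrist_force: [-2.0, -0.7, 3.6]
grip_width: 0.0224
```

Call:
send_rows([
  [0,0,0,0],
  [0,0,0,0],
  [0,0,0.0,0],
  [0,0,0.02,0],
  [0,0,0.05,0],
  [0,0,0.09,0],
  [0,0,0.12,0],
  [0,0,0.15,0],
  [0.001,0,0.171,0],
  [0.001,0,0.171,0],
  [0.001,0,0.171,0],
], claw=0.042)

```text
clock: 22.42
tool_pos: [0.5678, 0.1709, 0.2038]
ee_rot: [2.221, 2.221, 0.003]
wrist_force: [0.1, -0.3, -0.8]
grip_width: 0.042
```

Run:
```python
from h import *
_,p=snap('wrist');brief(_)
st=cmdst(.568,.171,.2025,90)
for o in tinview(st,p,'t2.png'):print(o)
```

```text
t 22.42 tcp [0.5678 0.1709 0.2038] yaw 90.00 F [ 0.09 -0.31 -0.84] g 0.0420 q [ 0.18  0.47  1.67  0.    0.99 -1.39]
([0.5657, 0.1715], [-2.3, 0.5], 2.4, 0.139, 1302)
([0.6178, 0.1698], [49.8, -1.2], 49.8, 0.137, 1286)
```

View pics/t2.png

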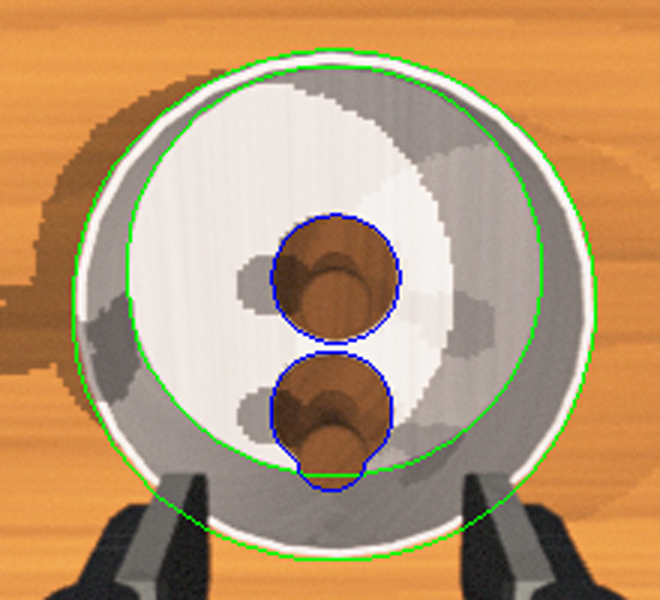

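Call:
send_rows([
  [-0.008,-0.037,0,0],
  [-0.016,-0.074,-0.01,0],
  [-0.024,-0.111,-0.02,0],
  [-0.033,-0.148,-0.03,0],
  [-0.042,-0.185,-0.04,0],
  [-0.051,-0.222,-0.055,0],
  [-0.06,-0.26,-0.075,0],
  [-0.067,-0.294,-0.0925,0],
  [-0.067,-0.294,-0.0925,0],
  [-0.067,-0.294,-0.0925,0],
  [-0.067,-0.294,-0.0925,0],
])

```text
clock: 23.38
tool_pos: [0.5001, -0.1229, 0.1095]
ee_rot: [-2.221, -2.219, 0.001]
wrist_force: [0.6, -0.6, 0.7]
grip_width: 0.0421
```

Run:
```python
from h import *
_,p=snap('wrist');brief(_);st=cmdst(.501,-.123,.110,90)
for o in tables(st,p,draw='fit12.png'): print(o)
```

```text
t 23.38 tcp [ 0.5001 -0.1229  0.1095] yaw 89.96 F [ 0.61 -0.61  0.74] g 0.0421 q [-0.37  0.51  1.95  0.    0.69 -1.94]
([0.3756, -0.2736], np.float64(0.822), np.int32(32952), [99.0, 86.0])
([0.4537, -0.1884], np.float64(0.062), np.int32(3107), [198.0, 153.0])
([0.5012, -0.1226], np.float64(0.073), np.int32(2625), [285.0, 212.0])
([0.5833, -0.2449], np.float64(1.823), np.int32(1081), [149.0, 289.0])
```

View pics/fit12.png

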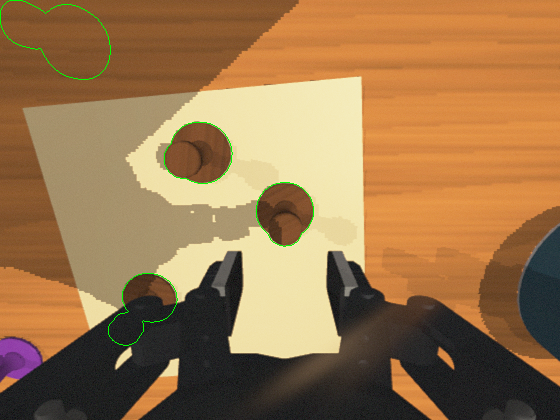

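Call:
send_rows([
  [0,0,-0.03,0],
  [0,0,-0.055,0],
  [0,0,-0.072,0],
  [0,0,-0.08,0],
  [0,0,-0.08,0],
  [0,0,-0.08,0],
])

```text
clock: 23.93
tool_pos: [0.5009, -0.1225, 0.0308]
ee_rot: [2.22, 2.223, 0.0]
wrist_force: [0.2, 0.6, 0.4]
grip_width: 0.0424
```

Call:
send_rows([
  [0,0,0,0],
  [0,0,0,0],
  [0,0,0,0],
  [0,0,0,0],
  [0,0,0.005,0],
  [0,0,0.02,0],
  [0,0,0.05,0],
  [0,0,0.08,0],
  [0,0,0.1,0],
  [0,0,0.1,0],
], claw=0.01)

```text
clock: 24.77
tool_pos: [0.5019, -0.1237, 0.1346]
ee_rot: [2.217, 2.217, 0.004]
wrist_force: [-0.2, 0.0, 0.7]
grip_width: 0.0226
```

Run:
```python
from h import *
_,p=snap('wrist');brief(_);heldview(p,'h3.png')
```

```text
t 24.77 tcp [ 0.5019 -0.1237  0.1346] yaw 90.00 F [-0.21  0.04  0.69] g 0.0226 q [-0.37  0.47  1.93  0.    0.74 -1.94]
```

View pics/h3.png

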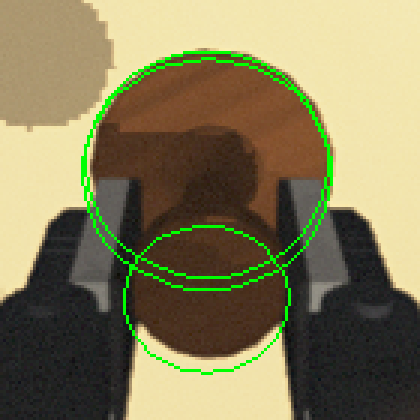

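Held squarely, the same as the last one. I'll place it in the −x slot.

Call:
send_rows([
  [0.001,0.02,0.005,0],
  [0.002,0.05,0.005,0],
  [0.004,0.085,0.005,0],
  [0.006,0.12,0.005,0],
  [0.008,0.155,0.005,0],
  [0.01,0.19,0.005,0],
  [0.012,0.225,0.005,0],
  [0.014,0.255,0.005,0],
  [0.0155,0.278,0.005,0],
  [0.0155,0.29,0,0],
  [0.0155,0.294,-0.005,0],
  [0.0155,0.294,-0.02,0],
])

```text
clock: 25.82
tool_pos: [0.5162, 0.1712, 0.1104]
ee_rot: [2.22, 2.222, 0.002]
wrist_force: [-0.4, -0.6, 0.1]
grip_width: 0.0223
```

Call:
send_rows([
  [0,0,-0.01,0],
  [0,0,-0.025,0],
  [0,0,-0.045,0],
  [0,0,-0.063,0],
  [0,0,-0.072,0],
  [0,0,-0.076,0],
  [0,0,-0.078,0],
  [0,0,-0.0785,0],
  [0,0,-0.0785,0],
])

```text
clock: 26.57
tool_pos: [0.516, 0.1703, 0.0325]
ee_rot: [2.222, 2.221, 0.0]
wrist_force: [-1.1, -1.2, 2.1]
grip_width: 0.0224
```

Call:
send_rows([
  [0,0,0,0],
  [0,0,0,0],
  [0,0,0.0,0],
  [0,0,0.02,0],
  [0,0,0.05,0],
  [0,0,0.09,0],
  [0.015,0,0.12,0],
  [0.035,0,0.15,0],
  [0.0515,0,0.171,0],
  [0.0515,0,0.171,0],
  [0.0515,0,0.171,0],
], claw=0.042)

```text
clock: 27.48
tool_pos: [0.5679, 0.1707, 0.2034]
ee_rot: [2.221, 2.22, 0.002]
wrist_force: [-0.5, -0.2, -0.8]
grip_width: 0.0422
```

Run:
```python
from h import *
_,p=snap('wrist');brief(_)
st=cmdst(.568,.171,.2025,90)
for o in tinview(st,p,'t3.png'):print(o)
```

```text
t 27.48 tcp [0.5679 0.1707 0.2034] yaw 89.98 F [-0.49 -0.17 -0.76] g 0.0422 q [ 0.18  0.47  1.67  0.    0.99 -1.39]
([0.5154, 0.1713], [-52.6, 0.3], 52.6, 0.125, 1468)
([0.5656, 0.1716], [-2.4, 0.6], 2.5, 0.137, 1304)
([0.619, 0.1702], [51.0, -0.8], 51.0, 0.136, 1288)
```

View pics/t3.png

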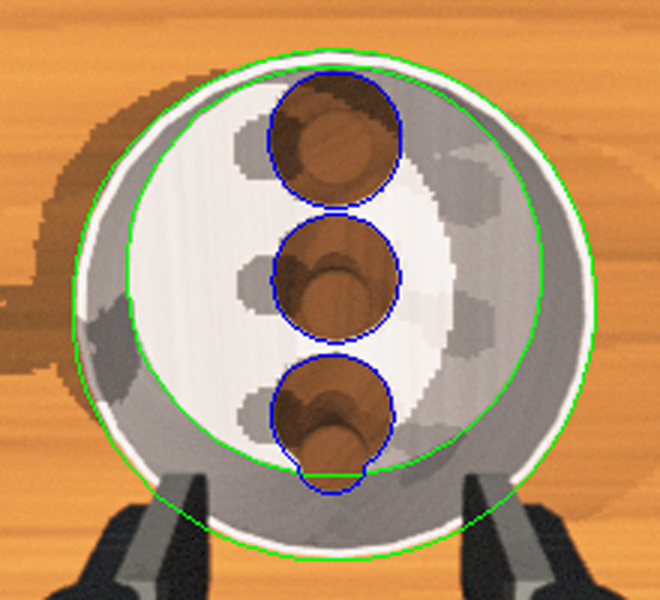

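Call:
send_rows([
  [-0.012,-0.038,0,0],
  [-0.024,-0.076,-0.01,0],
  [-0.036,-0.114,-0.02,0],
  [-0.048,-0.152,-0.03,0],
  [-0.06,-0.19,-0.04,0],
  [-0.072,-0.228,-0.05,0],
  [-0.084,-0.266,-0.06,0],
  [-0.096,-0.304,-0.075,0],
  [-0.108,-0.342,-0.0925,0],
  [-0.114,-0.36,-0.0925,0],
  [-0.114,-0.36,-0.0925,0],
  [-0.114,-0.36,-0.0925,0],
])

```text
clock: 28.53
tool_pos: [0.452, -0.1893, 0.1091]
ee_rot: [-2.222, -2.217, 0.001]
wrist_force: [0.8, 0.2, -0.3]
grip_width: 0.042
```

Call:
send_rows([
  [0,0,0,0],
  [0,0,0,0],
])

```text
clock: 28.7
tool_pos: [0.4534, -0.188, 0.1101]
ee_rot: [-2.22, -2.222, 0.0]
wrist_force: [0.0, 0.3, 0.1]
grip_width: 0.0417
```

Run:
```python
from h import *
_,p=snap('wrist');brief(_);st=cmdst(.454,-.189,.110,90)
for o in tables(st,p,draw='fit13.png'): print(o)
```

```text
t 28.70 tcp [ 0.4534 -0.188   0.1101] yaw 90.07 F [0.01 0.26 0.11] g 0.0417 q [-0.53  0.48  2.01  0.    0.66 -2.1 ]
([0.4523, -0.19], np.float64(0.077), np.int32(2615), [283.0, 211.0])
```

View pics/fit13.png

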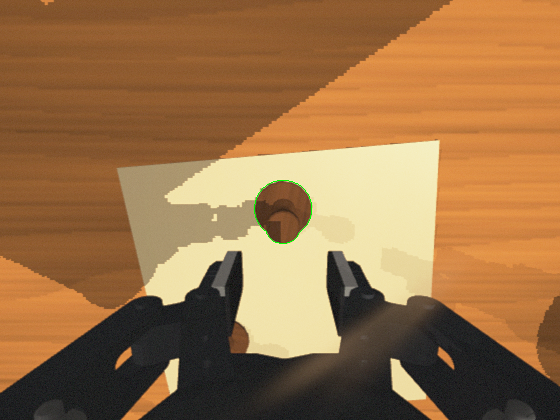

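Call:
send_rows([
  [-0.001,-0.001,-0.03,0],
  [-0.001,-0.001,-0.055,0],
  [-0.001,-0.001,-0.072,0],
  [-0.001,-0.001,-0.08,0],
  [-0.001,-0.001,-0.08,0],
  [-0.001,-0.001,-0.08,0],
])

```text
clock: 29.25
tool_pos: [0.4528, -0.1897, 0.0306]
ee_rot: [-2.22, -2.222, -0.0]
wrist_force: [-0.3, -0.6, -0.0]
grip_width: 0.0421
```

Call:
send_rows([
  [0,0,0,0],
  [0,0,0,0],
  [0,0,0,0],
  [0,0,0,0],
  [0,0,0.005,0],
  [0,0,0.02,0],
  [0,0,0.05,0],
  [0,0,0.08,0],
  [0,0,0.1,0],
  [0,0,0.1,0],
], claw=0.01)

```text
clock: 30.08
tool_pos: [0.4538, -0.1909, 0.1344]
ee_rot: [2.217, 2.217, 0.003]
wrist_force: [1.2, -0.3, 0.3]
grip_width: 0.0226
```

Run:
```python
from h import *
_,p=snap('wrist');brief(_);heldview(p,'h4.png')
```

```text
t 30.08 tcp [ 0.4538 -0.1909  0.1344] yaw 90.00 F [ 1.16 -0.32  0.26] g 0.0226 q [-0.53  0.44  1.99  0.    0.71 -2.1 ]
```

View pics/h4.png

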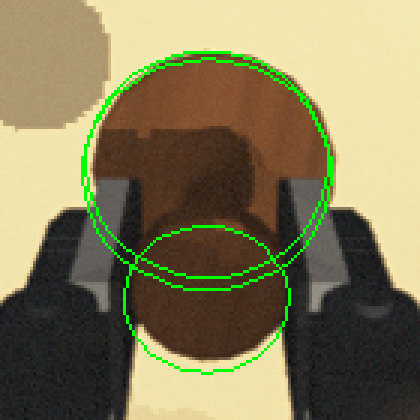

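Call:
send_rows([
  [0.008,0.02,0.008,-6],
  [0.018,0.05,0.01,-13],
  [0.03,0.084,0.01,-20],
  [0.043,0.118,0.01,-27],
  [0.056,0.152,0.01,-34],
  [0.069,0.186,0.01,-41],
  [0.082,0.22,0.01,-48],
  [0.093,0.25,0.01,-55],
  [0.103,0.278,0.01,-62],
  [0.11,0.298,0.01,-69],
  [0.114,0.308,0.01,-76],
  [0.114,0.31,0.01,-83],
])

```text
clock: 31.13
tool_pos: [0.5666, 0.1218, 0.1391]
ee_rot: [-3.132, -0.244, 0.002]
wrist_force: [-0.6, -1.7, 0.3]
grip_width: 0.0227
```

Call:
send_rows([
  [0,0,-0.01,-7],
  [0,0,-0.03,-7],
  [0,0,-0.05,-7],
  [0,0,-0.065,-7],
  [0,0,-0.075,-7],
  [0,0,-0.075,-7],
])

```text
clock: 31.63
tool_pos: [0.5653, 0.1196, 0.0628]
ee_rot: [3.141, 0.058, -0.006]
wrist_force: [0.2, -0.8, -0.3]
grip_width: 0.0226
```

Run:
```python
from h import *
_,p=snap('wrist','w14.png');brief(_)
```

```text
t 31.63 tcp [0.5653 0.1196 0.0628] yaw 2.12 F [ 0.16 -0.76 -0.27] g 0.0226 q [ 0.09  0.64  1.82 -0.    0.68  0.06]
```

View pics/w14.png

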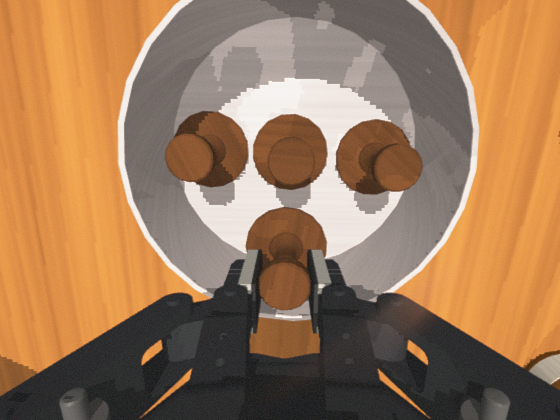

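Call:
send_rows([
  [0,0,-0.005,0],
  [0,0,-0.015,0],
  [0,0,-0.025,0],
  [0,0,-0.031,0],
  [0,0,-0.033,0],
  [0,0,-0.0335,0],
  [0,0,-0.0335,0],
])

```text
clock: 32.27
tool_pos: [0.5669, 0.1199, 0.0318]
ee_rot: [-3.141, -0.058, -0.002]
wrist_force: [0.9, -0.5, 1.4]
grip_width: 0.0226
```

Call:
send_rows([
  [0,0,0,0],
  [0,0,0,0],
  [0,0,0.0,0],
  [0,0,0.02,0],
  [0,0,0.05,0],
  [0,0,0.09,0],
  [0,0.02,0.12,0],
  [0,0.04,0.15,0],
  [0.001,0.051,0.171,0],
  [0.001,0.051,0.171,0],
  [0.001,0.051,0.171,0],
  [0.001,0.051,0.171,0],
], claw=0.042)

```text
clock: 33.27
tool_pos: [0.567, 0.1705, 0.2019]
ee_rot: [3.141, 0.058, -0.002]
wrist_force: [0.1, -0.6, -0.0]
grip_width: 0.0421
```

Run:
```python
from h import *
_,p=snap('wrist');brief(_)
st=cmdst(.568,.171,.2025,0)
for o in tinview(st,p,'t4.png'):print(o)
```

```text
t 33.27 tcp [0.567  0.1705 0.2019] yaw 2.13 F [ 0.07 -0.61 -0.01] g 0.0421 q [ 0.18  0.48  1.68 -0.    0.99  0.14]
([0.5173, 0.1732], [-50.7, 2.2], 50.8, 0.122, 1362)
([0.5662, 0.172], [-1.8, 1.0], 2.0, 0.118, 1324)
([0.6199, 0.1694], [51.9, -1.6], 51.9, 0.121, 1362)
([0.5661, 0.121], [-1.9, -50.0], 50.0, 0.13, 1295)
```

View pics/t4.png

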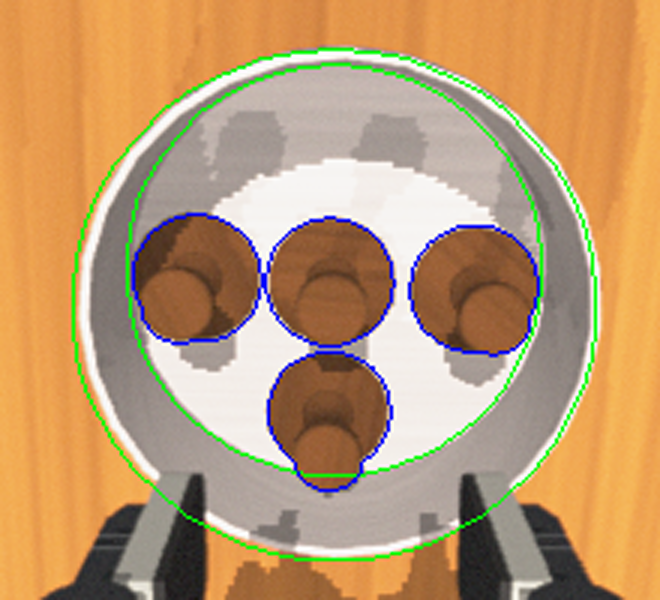

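Call:
send_rows([
  [0.002,-0.04,0,-2],
  [0.004,-0.08,-0.01,-2],
  [0.006,-0.12,-0.02,-2],
  [0.008,-0.16,-0.03,-2],
  [0.01,-0.2,-0.04,-2],
  [0.011,-0.24,-0.05,-2],
  [0.012,-0.28,-0.055,-2],
  [0.013,-0.32,-0.06,-2],
  [0.014,-0.36,-0.07,-2],
  [0.014,-0.4,-0.085,-2],
  [0.014,-0.416,-0.0925,-2],
  [0.014,-0.416,-0.0925,-2],
])

```text
clock: 34.32
tool_pos: [0.5797, -0.2488, 0.1069]
ee_rot: [-3.14, 0.004, 0.006]
wrist_force: [-1.0, 0.8, -0.4]
grip_width: 0.0419
```

Call:
send_rows([
  [0,0,0,0],
  [0,0,0,0],
  [0,0,0,0],
])

```text
clock: 34.57
tool_pos: [0.5816, -0.2439, 0.1105]
ee_rot: [-3.141, -0.006, 0.0]
wrist_force: [0.0, 0.2, -0.5]
grip_width: 0.0422
```

Run:
```python
from h import *
_,p=snap('wrist');brief(_);st=cmdst(.582,-.245,.110,0)
for o in tables(st,p,draw='fit15.png'): print(o)
```

```text
t 34.57 tcp [ 0.5816 -0.2439  0.1105] yaw 0.20 F [ 0.04  0.23 -0.55] g 0.0422 q [-0.5   0.63  1.66  0.    0.85 -0.51]
([0.6159, -0.0559], np.float64(1.0), np.int32(514), [401.0, 24.0])
([0.3909, -0.2579], np.float64(0.819), np.int32(20900), [49.0, 218.0])
([0.5825, -0.2457], np.float64(0.072), np.int32(2630), [286.0, 213.0])
```

View pics/fit15.png

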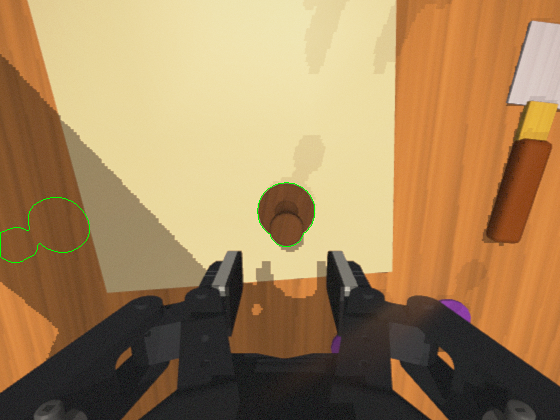

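Call:
send_rows([
  [0,-0.001,-0.03,0],
  [0,-0.001,-0.055,0],
  [0,-0.001,-0.072,0],
  [0,-0.001,-0.08,0],
  [0,-0.001,-0.08,0],
  [0,-0.001,-0.08,0],
])

```text
clock: 35.12
tool_pos: [0.5819, -0.2457, 0.031]
ee_rot: [3.141, 0.005, 0.001]
wrist_force: [0.5, -0.4, 0.4]
grip_width: 0.042
```

Call:
send_rows([
  [0,0,0,0],
  [0,0,0,0],
  [0,0,0,0],
  [0,0,0,0],
  [0,0,0.005,0],
  [0,0,0.02,0],
  [0,0,0.05,0],
  [0,0,0.08,0],
  [0,0,0.1,0],
  [0,0,0.1,0],
], claw=0.01)

```text
clock: 35.95
tool_pos: [0.5829, -0.2469, 0.1352]
ee_rot: [3.138, 0.003, 0.009]
wrist_force: [0.4, -1.2, -0.9]
grip_width: 0.0227
```

Run:
```python
from h import *
_,p=snap('wrist');brief(_);heldview(p,'h5.png')
```

```text
t 35.95 tcp [ 0.5829 -0.2469  0.1352] yaw 0.13 F [ 0.37 -1.17 -0.95] g 0.0227 q [-0.51  0.6   1.64 -0.    0.89 -0.51]
```

View pics/h5.png

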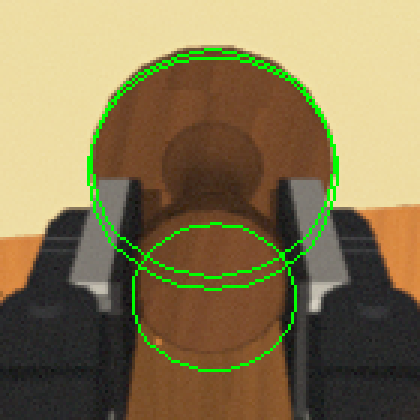

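Call:
send_rows([
  [0,0.02,0.005,0],
  [0,0.055,0.01,0],
  [-0.001,0.093,0.01,0],
  [-0.003,0.131,0.01,0],
  [-0.005,0.17,0.01,0],
  [-0.007,0.209,0.01,0],
  [-0.009,0.248,0.01,0],
  [-0.011,0.287,0.01,0],
  [-0.013,0.326,0.01,0],
  [-0.014,0.365,0.01,0],
  [-0.015,0.4,0.01,0],
  [-0.015,0.43,0.01,0],
])

```text
clock: 37.0
tool_pos: [0.5654, 0.1861, 0.1394]
ee_rot: [3.141, 0.005, -0.003]
wrist_force: [1.1, -0.6, -0.2]
grip_width: 0.0225
```

Call:
send_rows([
  [0,0.02,0,0],
  [0,0.033,0,0],
  [0,0.0385,-0.01,0],
  [0,0.0385,-0.03,0],
  [0,0.0385,-0.05,0],
  [0,0.0385,-0.065,0],
  [0,0.0385,-0.075,0],
  [0,0.0385,-0.075,0],
  [0,0.0385,-0.075,0],
])

```text
clock: 37.75
tool_pos: [0.5665, 0.2216, 0.0648]
ee_rot: [3.141, 0.002, -0.002]
wrist_force: [-0.2, 0.8, -0.1]
grip_width: 0.0221
```

Run:
```python
from h import *
_,p=snap('wrist','w16.png');brief(_)
```

```text
t 37.75 tcp [0.5665 0.2216 0.0648] yaw 0.08 F [-0.2   0.78 -0.13] g 0.0221 q [ 0.26  0.67  1.75 -0.    0.73  0.26]
```

View pics/w16.png

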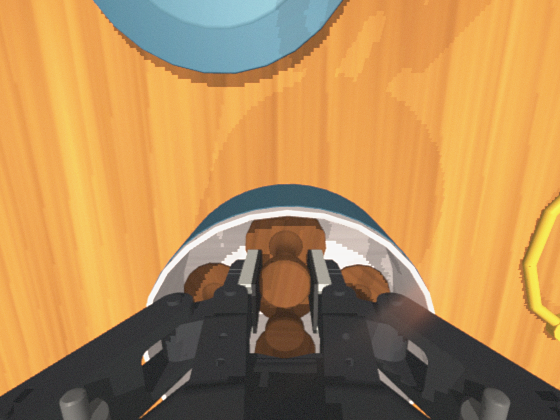

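Call:
send_rows([
  [0,0,-0.005,0],
  [0,0,-0.015,0],
  [0,0,-0.025,0],
  [0,0,-0.031,0],
  [0,0,-0.033,0],
  [0,0,-0.0335,0],
  [0,0,-0.0335,0],
])

```text
clock: 38.38
tool_pos: [0.5668, 0.2223, 0.0322]
ee_rot: [-3.142, -0.004, -0.001]
wrist_force: [-1.5, -1.4, 8.4]
grip_width: 0.0226
```

Call:
send_rows([
  [0,0,0,0],
  [0,0,0,0],
  [0,0,0.0,0],
  [0,0,0.02,0],
  [0,0,0.05,0],
  [0,0,0.09,0],
  [0,-0.02,0.12,0],
  [0,-0.04,0.15,0],
  [0.001,-0.0515,0.171,0],
  [0.001,-0.0515,0.171,0],
  [0.001,-0.0515,0.171,0],
  [0.001,-0.0515,0.171,0],
], claw=0.042)

```text
clock: 39.38
tool_pos: [0.5671, 0.171, 0.2018]
ee_rot: [3.141, 0.003, -0.002]
wrist_force: [-0.6, -0.8, -0.3]
grip_width: 0.0421
```

Run:
```python
from h import *
_,p=snap('wrist');brief(_)
st=cmdst(.568,.171,.2025,0)
for o in tinview(st,p,'t5.png'):print(o)
_,p=snap('scene','sc2.png');_,p=snap('side','sd2.png')
```

```text
t 39.38 tcp [0.5671 0.171  0.2018] yaw 0.12 F [-0.57 -0.81 -0.25] g 0.0421 q [0.18 0.48 1.67 0.   0.99 0.18]
([0.5671, 0.2238], [-0.9, 52.8], 52.8, 0.116, 1481)
([0.5172, 0.1717], [-50.8, 0.7], 50.8, 0.121, 1358)
([0.5675, 0.172], [-0.5, 1.0], 1.1, 0.117, 1324)
([0.6199, 0.1705], [51.9, -0.5], 51.9, 0.12, 1365)
([0.5674, 0.1197], [-0.6, -51.3], 51.3, 0.126, 1300)
```

View pics/t5.png

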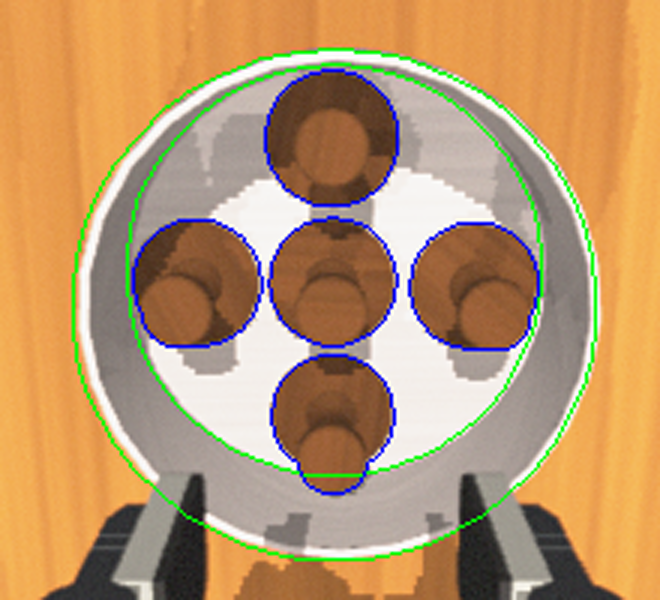

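View pics/sc2.png

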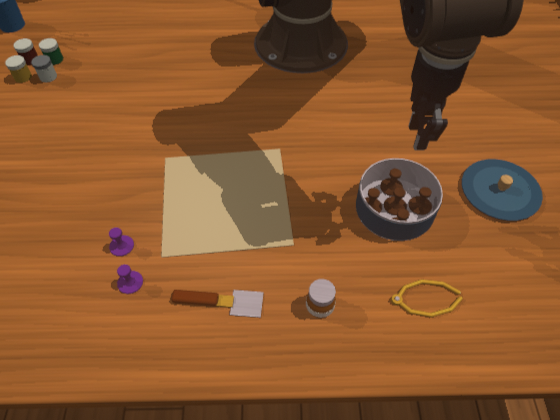

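```bash
cat >> h.py <<'E'
def rim(st,p,c0=(.568,.171)):
    hsv=cv2.cvtColor(p['image'],cv2.COLOR_BGR2HSV).astype(int)
    s=cv2.GaussianBlur(hsv[...,1].astype(np.float32),(3,3),0)
    pts=[]
    for a in np.radians(np.arange(0,360,2)):
        rr=np.arange(.068,.094,.0002)
        P=np.c_[c0[0]+rr*np.cos(a),c0[1]+rr*np.sin(a),np.full(len(rr),.066)]
        uv=proj(st,p,P)
        if uv[:,1].max()>255 or uv.min()<1 : continue
        v=cv2.remap(s,uv[:,0].astype(np.float32),uv[:,1].astype(np.float32),cv2.INTER_LINEAR)[:,0]
        i=np.where((v[:-1]<90)&(v[1:]>=90))[0]
        if len(i): pts.append(P[i[-1],:2])
    pts=np.array(pts); return len(pts),fit_circle(pts)
E
python3 - <<'E'
from h import *
_,p=snap('wrist');st=cmdst(.568,.171,.2025,0)
print(rim(st,p))
E
```

```text
(125, (array([0.56975567, 0.17128828, 0.0807349 ]), np.float64(0.00016976231275119105)))
```

All five are in and stand upright. I'll turn back to the yaw I took the lid off with and check whether the tin has shifted.

Call:
send_rows([
  [0,0,0,7],
  [0,0,0,14],
  [0,0,0,21],
  [0,0,0,28],
  [0,0,0,35],
  [0,0,0,42],
  [0,0,0,49],
  [0,0,0,56],
  [0,0,0,63],
  [0,0,0,70],
  [0,0,0,77],
  [0,0,0,84],
])

```text
clock: 40.58
tool_pos: [0.5673, 0.1712, 0.202]
ee_rot: [-2.325, -2.112, 0.002]
wrist_force: [0.1, -0.4, 0.6]
grip_width: 0.0422
```

Call:
send_rows([
  [0,0,0,6],
  [0,0,0,6],
  [0,0,0,6],
  [0,0,0,6],
  [0,0,0,6],
])

```text
clock: 41.0
tool_pos: [0.5675, 0.1709, 0.2026]
ee_rot: [-2.221, -2.221, 0.0]
wrist_force: [0.3, -0.5, 0.5]
grip_width: 0.0417
```

Run:
```python
from h import *
_,p=snap('wrist');brief(_);st=cmdst(.568,.171,.2025,90)
print(rim(st,p))
for o in tinview(st,p,'t6.png'):print(o)
```

```text
t 41.00 tcp [0.5675 0.1709 0.2026] yaw 89.99 F [ 0.31 -0.49  0.5 ] g 0.0417 q [ 0.18  0.48  1.67  0.    0.99 -1.39]
(125, (array([0.56829207, 0.17111269, 0.08035408]), np.float64(0.0001747053986680503)))
([0.5163, 0.1707], [-51.7, -0.3], 51.7, 0.119, 1471)
([0.5662, 0.1211], [-1.8, -49.9], 49.9, 0.132, 1350)
([0.5663, 0.1717], [-1.7, 0.7], 1.8, 0.136, 1305)
([0.566, 0.223], [-2.0, 52.0], 52.0, 0.125, 1360)
([0.619, 0.1704], [51.0, -0.6], 51.0, 0.133, 1292)
```

View pics/t6.png

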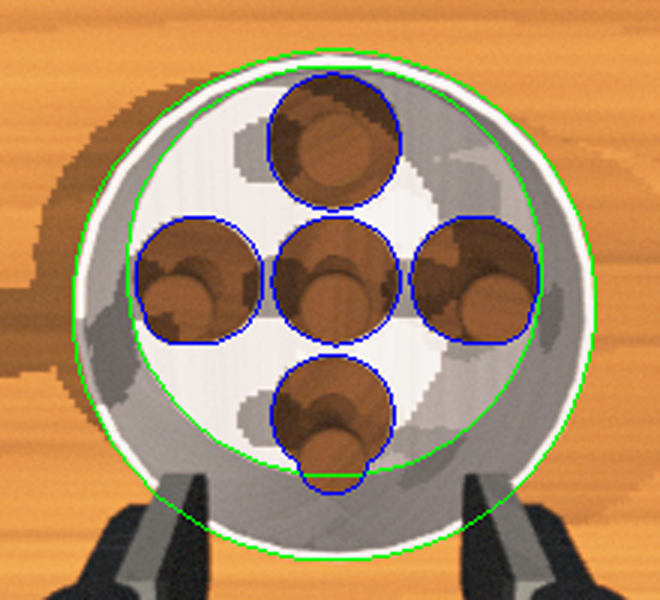

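Call:
send_rows([
  [-0.007,0.038,0,0],
  [-0.014,0.076,0,0],
  [-0.021,0.114,0,0],
  [-0.028,0.152,-0.01,0],
  [-0.035,0.19,-0.025,0],
  [-0.04,0.22,-0.045,0],
  [-0.04,0.231,-0.0625,0],
  [-0.04,0.231,-0.0625,0],
  [-0.04,0.231,-0.0625,0],
  [-0.04,0.231,-0.0625,0],
  [-0.04,0.231,-0.0625,0],
], claw=0.06, squeeze=45)

```text
clock: 41.97
tool_pos: [0.5283, 0.401, 0.1417]
ee_rot: [2.22, 2.222, 0.003]
wrist_force: [-0.2, 0.4, 0.3]
grip_width: 0.0597
```

Run:
```python
from h import *
_,p=snap('wrist','w17.png');brief(_);st=cmdst(.528,.402,.14,90)
im=p['image']; hsv=cv2.cvtColor(im,cv2.COLOR_BGR2HSV)
k=((hsv[...,0]<35)&(hsv[...,2]>180)).astype(np.uint8)
u=proj(st,p,[[.528,.402,.041]])[0].astype(int); print(u)
roi=np.zeros_like(k); roi[u[1]-35:u[1]+35,u[0]-40:u[0]+40]=1
c=mask_contour(k*roi); xy=np.array([onz(st,p,v,.041)[:2] for v in c]); print('knob',fit_circle(xy))
```

```text
t 41.97 tcp [0.5283 0.401  0.1417] yaw 90.03 F [-0.22  0.41  0.32] g 0.0597 q [ 0.55  0.64  1.55 -0.    0.96 -1.02]
[283 212]
knob (array([0.52609436, 0.40360891, 0.01220535]), np.float64(0.0004975203140500483))
```

View pics/w17.png

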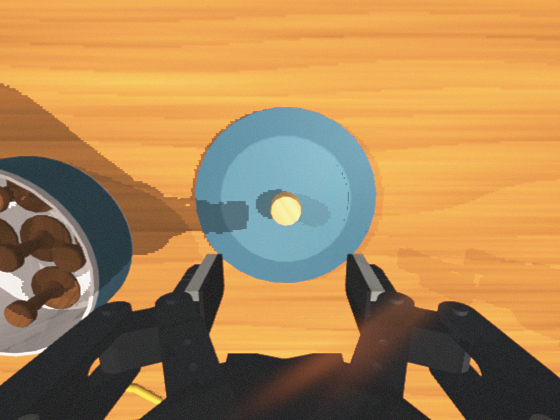

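Call:
send_rows([
  [-0.001,0,-0.03,0],
  [-0.001,0.001,-0.06,0],
  [-0.001,0.001,-0.09,0],
  [-0.001,0.001,-0.11,0],
  [-0.001,0.001,-0.119,0],
  [-0.001,0.001,-0.123,0],
  [-0.001,0.001,-0.123,0],
])

```text
clock: 42.6
tool_pos: [0.527, 0.4025, 0.0177]
ee_rot: [2.22, 2.223, 0.001]
wrist_force: [-0.2, -0.5, -0.0]
grip_width: 0.06
```

Call:
send_rows([
  [0,0,0,0],
  [0,0,0,0],
  [0,0,0,0],
  [0,0,0,0],
  [0,0,0,0],
  [0,0,0,0],
], claw=0.01)

```text
clock: 43.1
tool_pos: [0.5271, 0.4032, 0.019]
ee_rot: [2.218, 2.224, 0.003]
wrist_force: [-1.1, -1.5, 5.4]
grip_width: 0.0244
```

Call:
send_rows([
  [0,0,0.004,0],
  [0,0,0.015,0],
  [0,0,0.035,0],
  [0,0,0.06,0],
  [0,0,0.085,0],
  [0,0,0.105,0],
  [0,0,0.115,0],
  [0,0,0.115,0],
  [0,0,0.115,0],
])

```text
clock: 43.85
tool_pos: [0.5264, 0.4028, 0.1324]
ee_rot: [2.219, 2.224, 0.001]
wrist_force: [0.1, -0.3, -1.9]
grip_width: 0.0243
```

Run:
```python
from h import *
_,p=snap('wrist','w18.png');brief(_)
```

```text
t 43.85 tcp [0.5264 0.4028 0.1324] yaw 90.13 F [ 0.1  -0.28 -1.9 ] g 0.0243 q [ 0.55  0.65  1.56  0.    0.94 -1.02]
```

View pics/w18.png

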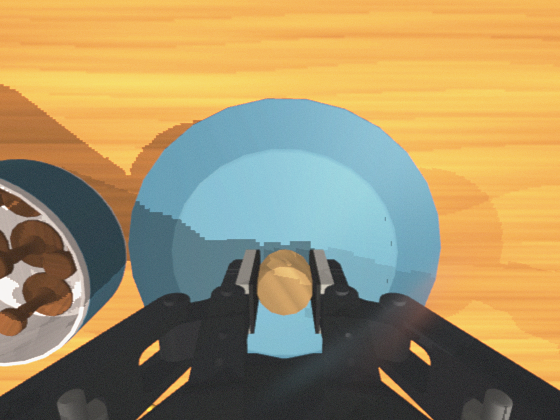

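Call:
send_rows([
  [0.003,-0.015,0.002,0],
  [0.008,-0.04,0.002,0],
  [0.013,-0.07,0.002,0],
  [0.018,-0.1,0.002,0],
  [0.023,-0.13,0.002,0],
  [0.028,-0.16,0.002,0],
  [0.033,-0.19,0.002,0],
  [0.037,-0.212,0,0],
  [0.04,-0.226,-0.01,0],
  [0.042,-0.232,-0.02,0],
  [0.042,-0.232,-0.028,0],
  [0.042,-0.232,-0.032,0],
])

```text
clock: 44.9
tool_pos: [0.5677, 0.1711, 0.0981]
ee_rot: [-2.218, -2.222, 0.003]
wrist_force: [-0.1, 0.7, -0.8]
grip_width: 0.0242
```

Call:
send_rows([
  [0,0,0,0],
  [0,0,0,0],
  [0,0,0,0],
])

```text
clock: 45.15
tool_pos: [0.5684, 0.1718, 0.1004]
ee_rot: [-2.217, -2.225, -0.0]
wrist_force: [0.5, -0.0, -1.4]
grip_width: 0.0244
```

Run:
```python
from h import *
_,p=snap('wrist','w19.png');brief(_)
_,p=snap('side','sd3.png');_,p=snap('scene','sc3.png')
a=cv2.imread('pics/sd3.png')[200:400,140:400];b=cv2.imread('pics/sc3.png')[120:260,320:490]
cv2.imwrite('pics/c3.png',np.hstack([cv2.resize(a,(400,308)),cv2.resize(b,(374,308))]))
```

```text
t 45.15 tcp [0.5684 0.1718 0.1004] yaw 90.20 F [ 0.46 -0.03 -1.37] g 0.0244 q [ 0.18  0.6   1.76  0.    0.77 -1.39]
```

View pics/w19.png

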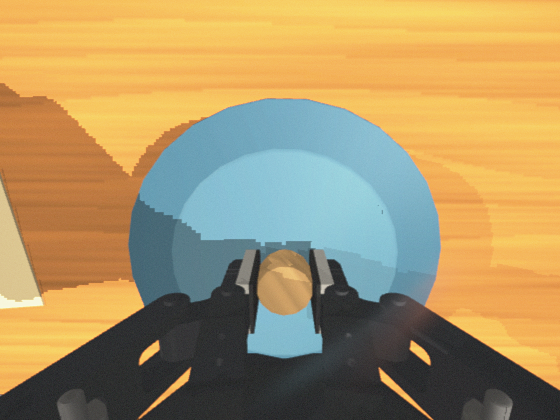

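View pics/c3.png

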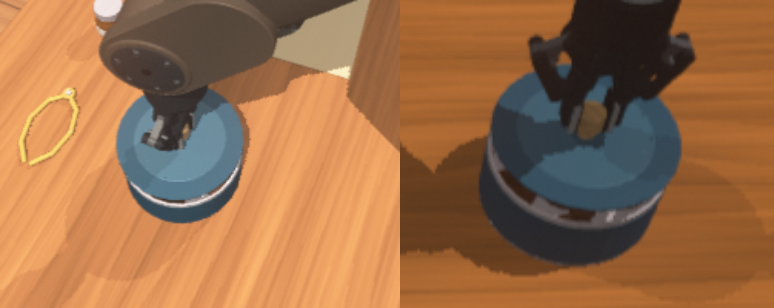

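Call:
send_rows([
  [0,0,-0.004,0],
  [0,0,-0.008,0],
  [0,0,-0.012,0],
  [0,0,-0.016,0],
  [0,0,-0.019,0],
  [0,0,-0.021,0],
  [0,0,-0.023,0],
  [0,0,-0.023,0],
])

```text
clock: 45.97
tool_pos: [0.5685, 0.1708, 0.0771]
ee_rot: [-2.219, -2.224, 0.0]
wrist_force: [-0.4, -0.1, -1.2]
grip_width: 0.0245
```

Call:
send_rows([
  [0,0,-0.001,0],
  [0,0,-0.002,0],
  [0,0,-0.003,0],
  [0,0,-0.003,0],
])

```text
clock: 46.3
tool_pos: [0.5687, 0.1708, 0.0768]
ee_rot: [2.218, 2.223, 0.002]
wrist_force: [-8.7, -2.8, 25.9]
grip_width: 0.0244
```

Call:
send_rows([
  [0,0,0.001,0],
  [0,0,0.0025,0],
  [0,0,0.0025,0],
  [0,0,0.0025,0],
])

```text
clock: 46.63
tool_pos: [0.5686, 0.1709, 0.0769]
ee_rot: [2.219, 2.224, 0.001]
wrist_force: [-2.6, 0.0, 4.4]
grip_width: 0.0243
```

Call:
send_rows([
  [0,0,0,0],
  [0,0,0,0],
  [0,0,0,0],
  [0,0,0,0],
  [0,0,0.02,0],
  [0,0,0.05,0],
  [0,0,0.09,0],
  [0,0,0.125,0],
  [0,0,0.125,0],
  [0,0,0.125,0],
  [0,0,0.125,0],
], claw=0.06)

```text
clock: 47.55
tool_pos: [0.5682, 0.1708, 0.2013]
ee_rot: [-2.219, -2.224, 0.001]
wrist_force: [0.1, -0.1, 0.1]
grip_width: 0.0601
```

Run:
```python
from h import *
_,p=snap('wrist','w20.png');brief(_);st=cmdst(.569,.171,.2,90)
im=p['image']; hsv=cv2.cvtColor(im,cv2.COLOR_BGR2HSV)
m=((hsv[...,0]>90)&(hsv[...,0]<125)&(hsv[...,1]>80)).astype(np.uint8)
m=cv2.morphologyEx(m,cv2.MORPH_OPEN,np.ones((3,3)))
c=mask_contour(m); xy=np.array([onz(st,p,u,0.069)[:2] for u in c]); print('flange',fit_circle(xy))
k=((hsv[...,0]<35)&(hsv[...,2]>180)).astype(np.uint8)
u=proj(st,p,[[.569,.171,.099]])[0].astype(int); roi=np.zeros_like(k); roi[u[1]-28:u[1]+28,u[0]-28:u[0]+28]=1
c=mask_contour(k*roi); xy=np.array([onz(st,p,v,.099)[:2] for v in c]); print('knob',fit_circle(xy))
for n in ('side','scene'):
    s,q=snap(n,n+'4.png'); print(n,[(round(d['p'],2),np.round(d['at'],4).tolist()) for t in ('lid_knob','lid_rim') for d in bot.mark_of(q,t)])
a=cv2.imread('pics/side4.png')[230:360,190:330];b=cv2.imread('pics/scene4.png')[140:250,330:470]
cv2.imwrite('pics/c4.png',np.hstack([cv2.resize(a,None,fx=2.8,fy=2.8,interpolation=2)[:308],cv2.resize(b,None,fx=2.8,fy=2.8,interpolation=2)]))
```

```text
t 47.55 tcp [0.5682 0.1708 0.2013] yaw 90.13 F [ 0.09 -0.11  0.05] g 0.0601 q [ 0.18  0.48  1.67  0.    0.99 -1.39]
flange (array([0.5696165 , 0.17133872, 0.08048735]), np.float64(0.00042301283827705547))
knob (array([0.56919062, 0.17178406, 0.01217301]), np.float64(0.00042653926586531243))
side [(0.57, [0.5713, 0.1658, 0.0934]), (0.9, [0.572, 0.1697, 0.067])]
scene [(0.89, [0.571, 0.1696, 0.09]), (0.95, [0.569, 0.1729, 0.0666]), (0.15, [0.5707, 0.1673, 0.0891])]
```

View pics/w20.png

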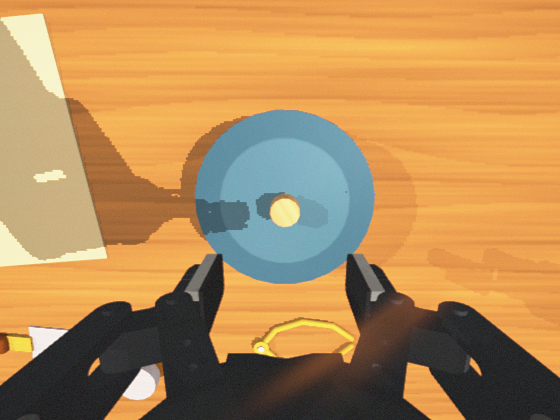

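View pics/c4.png

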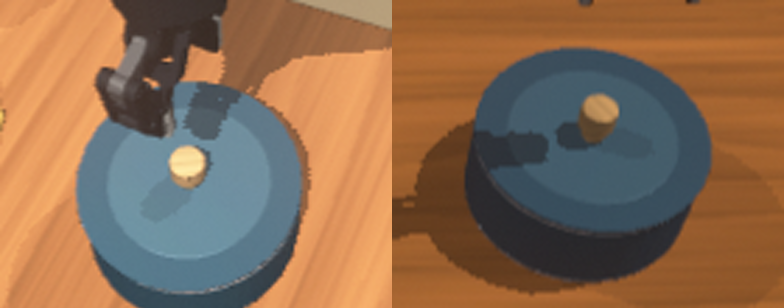

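Run:
```python
import cv2,numpy as np
r=[]
for a,b in (('scene0','scene4'),('side0','side4')):
    f=(lambda i:i[140:250,330:470]) if 'sc' in a else (lambda i:i[255:350,205:315])
    r.append(np.hstack([cv2.resize(f(cv2.imread(f'pics/{k}.png')),(390,298),interpolation=2) for k in (a,b)]))
cv2.imwrite('pics/cmp.png',np.vstack(r))
```

```text
(no output)
```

View pics/cmp.png

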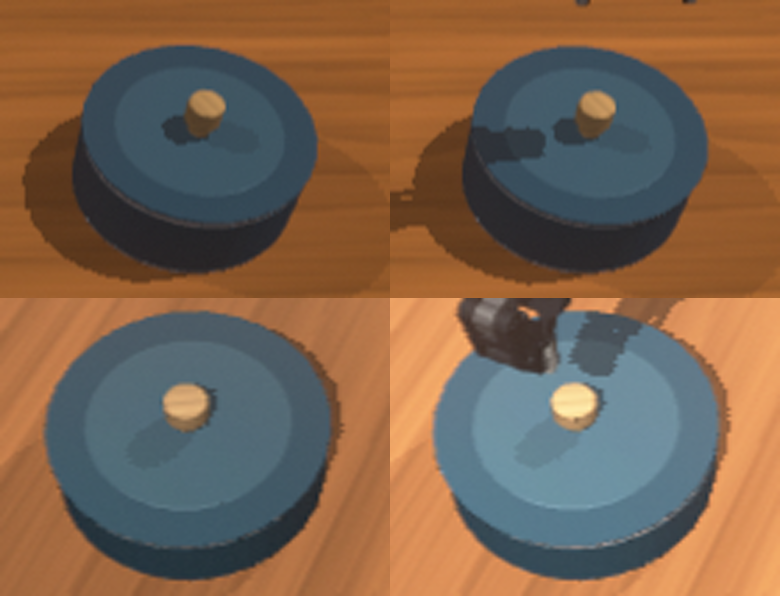

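View pics/scene4.png

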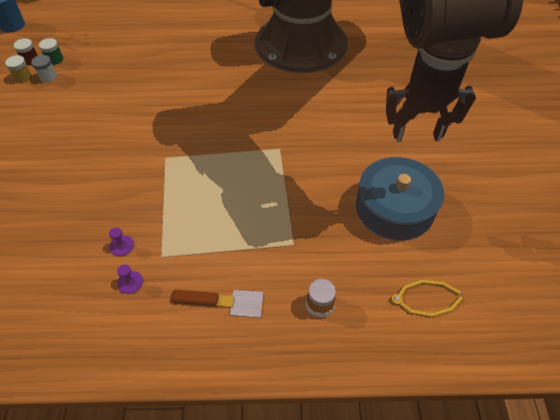

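The lid now looks the same as it did seated at the start: level, no gap, with the knob at (404,180) in the scene picture. The mat is empty. The scraper, calipers, jar and purple look-alikes are where they were. Handing in.

Run:
```python
from h import *
brief(bot.read_state()); print(bot.finish_job())
```

```text
t 47.90 tcp [0.5684 0.1708 0.2011] yaw 90.13 F [-0.1  -0.06 -0.27] g 0.0602 q [ 0.18  0.48  1.67  0.    0.99 -1.39]
the job is handed in; nothing more can be done
None
```

The job is done and handed in at about 48 s of the 210 s. I took the lid off and stood it on the desk. Then I packed the five dark tables upside down into the tin, one in the middle and four around it, and lowered the lid back onto the rim in the gripper.

**Tables:** The last picture before lidding showed all five upright in one layer. The middle one was about 2 mm off the tin's centre, and the other four were 50–52 mm out.

**Lid:** It made contact at a tool height of 0.0768 m against 0.077 m expected for fully seated. In the scene and side pictures it looks the same as at the start, level with no gap. The networks put the knob at 0.090–0.093 m high; 0.091 m means seated.

**Rest of the scene:** The mat is empty. The scraper, calipers, stain jar and purple look-alikes look unmoved in the last scene picture.

**Disagreements:**
- **First table:** After I released it in the tin, it was found 33 mm off its place, still upright. I don't know whether it was knocked or moved during the release. I gripped it again and put it in an outer place.
- **Measured positions:** Views from different wrist angles disagreed by about 2 mm, which is the calibration limit.

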